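Stack a triangular three-cell pack in its nest and clamp it

TASK

Build the three-cell pack in the nest, laying the cells down rather than dropping them. Lay the loose blue cell in the empty pocket beside the blue cell already there, its plus end pointing the same way; then saddle the green cell on top in the groove between the two blue ones, turned end for end (its plus end over their minus ends) and its ends level with theirs. Last, swing the hold-down arm over until its pad rests on the green cell, and leave the tape roll, the side cutters and the caliper where they lie.

Things in the scene. Friction and masses are not known exactly. Their poses are not given: they have to be found in the camera images.
- nest: fixed pack nest: aluminium plate 132 x 104 x 8 mm, black cradle with two parallel pockets. Origin on the bench under the middle between the pockets; y along the pockets, x across them away from the robot to the hinge side. Pocket floors z = 10 mm; side rails to z = 15 (outer faces x = +-25.4); low end lips to z = 14, 5 mm thick, 71 mm apart (inner faces y = +-35.5).
- near_pocket (a point): place of the middle of a cell in the empty pocket, the one nearer the robot (nest x = -9.75, y = 0, z = 19.2 mm). The two cells lie almost touching, with no room for a finger between: carry a cell by its two flat ends, gripped high so that the fingertips stay above the end lips.
- far_pocket (a point): the same for the pocket nearer the hinge, where the first blue cell lies (nest x = +9.75, y = 0, z = 19.2 mm)
- saddle (a point): where the middle of the top cell comes to be when it rests in the groove between the two lower cells (nest x = 0, y = 0, z = 34.8 mm)
- hold_down (a joint): hinge of the hold-down arm, rad: 0 = arm level, pad on the top cell of a finished pack; starts at 1.9 to 2.25, thrown back past upright away from the robot. Stiff: it stays where it is left; about 1 N at the handle moves it. Steel arm 12 mm wide, 8 mm thick; rubber pad 14 x 30 mm, 55 mm from the hinge axis.
- hold_down_hinge (a point): middle of the hinge axis of the hold-down (nest x = 55, z = 52 mm); the axis runs along the nest's y
- hold_down_grip (a point): middle of the red cross handle at the free end of the hold-down arm: round bar, 12 mm diameter, 70 mm long along the nest's y, its middle fixed to the arm (29 mm free on either side). At joint value q it lies at nest x = 55 - 95 cos q, z = 52 + 95 sin q mm.
- first_blue: the blue lithium cell, 18.4 mm diameter, 65 mm long, 46 g, lying down. Origin: centre of the flat minus end; its z axis runs along the cell to the plus end (raised steel button, grooved neck just below it). It already lies in the far pocket of the nest, its plus end to the nest's +y, the robot's left.
- first_blue_mid (a point): middle of that cell, on its axis
- first_blue_plus (a point): centre of its plus end
- blue_cell: the loose blue lithium cell, 18.4 mm diameter, 65 mm long, 46 g, lying down. Origin: centre of the flat minus end; its z axis runs along the cell to the plus end (raised steel button, grooved neck just below it). It starts in one outer place of the orange rest, both its ends overhanging by 8 mm.
- blue_cell_mid (a point): middle of that cell, on its axis
- blue_cell_plus (a point): centre of its plus end
- green_cell: the green lithium cell, 18.4 mm diameter, 65 mm long, 46 g, lying down. Origin: centre of the flat minus end; its z axis runs along the cell to the plus end (raised steel button, grooved neck just below it). It starts in the other outer place of the orange rest.
- green_cell_mid (a point): middle of that cell, on its axis
- green_cell_plus (a point): centre of its plus end
- cell_rest: fixed orange cell rest (48 x 118 x 11 mm) with three parallel places 34 mm apart, the middle one empty. Origin: under its centre; the cells lie along its x axis, their plus ends to +x, away from the robot, axes 13.2 mm above the bench.
- film_tape: loose roll of amber film tape, 73 mm across, 19 mm high, a bystander; origin under its centre
- side_cutters: loose blue-handled side cutters, 52 x 106 x 10 mm, a bystander; origin under the centre
- caliper: loose digital caliper, 65 x 197 x 16 mm, a bystander; origin under the centre
There are look-alikes about, which are no part of the job. Several things look just like the green_cell: the one meant starts farthest to the robot's left.

How it is judged:
By the outcome, as a careful person would: the job done as asked, in the order asked, and still so for the second after the job is handed in, with the robot touching nothing.
It also fails if it takes over 64 s, if anything falls off the work surface, if the arm or the gripper's body presses on something with over 40 N, if the wrist force passes 120 N, or if a joint passes its speed limit or range.

ROBOT

A 6-joint arm with a two-finger parallel gripper is mounted at the origin on a cart in front of the work surface, level with it; the furniture and walls round the work are solid. World frame = base frame: x ahead of the robot, y to its left, z up, the work surface at z = 0. Lengths are in m, angles in rad, forces in N, time in s.
With the tool pointing down it reaches from about 0.3 to 0.875 m from the base axis. Payload 6.4 kg.
Tool frame: the origin (TCP) lies midway between the tips of the shut fingers; the grasp point (between the pads) lies 19 mm behind it; z points along the fingers, y is the line along which they close (so a half turn about z gives the same grasp; the last joint's range is limited). The gripper opens to 85 mm and grips with 20 to 120 N. Pads are 22 mm wide; open, the fingers measure 114 mm over their backs; the gripper's body (76 mm by 85 mm) begins 54 mm behind the grasp point. The pads swing forward as they close: fully open they stand 13 mm farther back than shut.
Start: joints at [-1.51, 0.181, 1.607, -0, 1.354, -0.206], TCP at [0.152, -0.555, 0.231] pointing down, gripper open.
Joint ranges: [-2.99, 2.99], [-0.89, 2.07], [0.3, 2.58], [-1.14, 4.28], [0, 2.63], [-3.12, 3.12]. Speed limits (rad/s): [2.57, 2.57, 3.01, 3.14, 3.14, 3.14].

INTERFACE

Orientations are given as a unit quaternion [w, x, y, z].
In Python, from bench import get_obs, camera, hand_in gives the robot as it stands.
- The arm moves only by the tool carry_out, never from a script. Its argument "plan" is a list that holds one entry, the list of rows, each a list of 7 numbers: the shift along the world's x, y, z in m, then the turn, a rotation vector about the world's x, y, z in rad, then the opening, from 0 (shut) to 1 (fully open). In form: [[[x, y, z, rx, ry, rz, hand], ...]]. A call has exactly 5 rows; each row is the pose to reach, as a shift and turn from the pose commanded when the call began; what a row does not reach only later rows make up. A row lasts 1/12 s, in which the tool goes at most 41.7 mm and 7.16 degrees, less where a joint would pass 70% of its speed; a pose out of reach is approached as far as the arm can. A call with a gripper value outside its range is refused whole. The fingers move at their own pace and stop on an object; the grip force is fixed at half the most. Time passes only in rows, so rows that repeat a pose let the fingers close, or fill a call up. It gives the time, the measured TCP pose, the force, the opening and the grip force at its end, in the units of the state.
- get_obs(): the state, without advancing time (a new reading comes with each control period).
- camera(name): name is "scene" or "top"; returns a dict with "pixels" (400x640x3 uint8, red, green, blue), "z_map" (400x640 float32, m along the optical axis (not along the pixel's ray), 0 where there is no reading), "camera_matrix" (3x3 intrinsics, pixels), "k1" (the pictures are not rectified: a ray, as slopes to the right and down, at radius r is drawn at 1 + k1 r^2 times it, then the intrinsics apply), "cam_to_world" (4x4, takes a point from camera to world coordinates). Camera axes: x right, y up, looking along -z (the intrinsics and any distortion apply to the point x, -y, -z); pixel columns grow to the right and rows downward; lengths in m; the calibration is good to about 2 mm. A picture is of the moment at which its call begins.
- hand_in(): hands the job in; it is judged then, once.
The state is a dict: "time_s": time; "q": joint angles; "dq": joint speeds; "joint_efforts": joint torques, N m; "eef_pos": TCP position; "eef_rot": TCP orientation; "wrist_force": force on the tool from outside, world axes, zero at the start; "torque": the same for the moment, N m; "opening": opening from 0.0 (shut) to 1.0 (fully open); "grasp_force": force on a finger pad.
Only numpy, scipy, OpenCV 4.12 (cv2) and the standard library are available. Lean on these libraries where they do the work, as an engineer would, in place of code of your own. Each camera call takes 0.05 s, during which the arm holds its last target. There are 200 camera calls.

## Working session

There is one attempt and no reset: what is moved stays moved. The work goes in short steps, Python scripts to look and compute and a tool call to move; the robot and the scene stay as the last step left them, time stands still between calls to the robot, and variables do not carry over. Pictures are saved under pics/ and viewed, at most 10 in all, crops included, and the job is handed in when it is done.

Besides the shell and the picture viewer there is one more tool, called after "Request:" by a JSON object that holds its "op" and its "data", one argument or row to a line. carry_out: Moves the arm, as the interface text tells. Its arguments: {"type":"object","properties":{"plan":{"type":"array","items":{"type":"array","items":{"type":"array","items":{"type":"number"}}}}},"required":["plan"]}

```bash
mkdir -p pics; cat > h.py <<'E'
import numpy as np, cv2
from bench import get_obs, camera, hand_in
def snap(name,fn):
    c=camera(name); np.savez(''+fn+'.npz',**c)
    cv2.imwrite('pics/'+fn+'.png',c['pixels'][:,:,::-1]); return c
def load(fn): return dict(np.load(''+fn+'.npz'))
def ray(c,u,v):
    K=c['camera_matrix'];k=float(c['k1'])
    xd=(u-K[0,2])/K[0,0];yd=(v-K[1,2])/K[1,1];x,y=xd,yd
    for _ in range(20):
        s=1+k*(x*x+y*y);x,y=xd/s,yd/s
    return np.array([x,-y,-1.0])
def P(c,u,v,z=None):
    """world point of pixel, by depth, or on plane z"""
    T=c['cam_to_world'];d=ray(c,u,v)
    if z is None:
        zz=c['z_map'][int(round(v)),int(round(u))];return T[:3,:3]@(d*zz)+T[:3,3]
    w=T[:3,:3]@d;return T[:3,3]+w*(z-T[2,3])/w[2]
def cloud(c):
    h,w=c['z_map'].shape;K=c['camera_matrix'];k=float(c['k1'])
    u,v=np.meshgrid(np.arange(w),np.arange(h));xd=(u-K[0,2])/K[0,0];yd=(v-K[1,2])/K[1,1];x,y=xd,yd
    for _ in range(20):
        s=1+k*(x*x+y*y);x,y=xd/s,yd/s
    p=np.stack([x,-y,-np.ones_like(x)],-1)*c['z_map'][...,None]
    T=c['cam_to_world'];return p@T[:3,:3].T+T[:3,3]
E
python3 - <<'E'
from h import *
for n in('top','scene'):
    c=snap(n,n+'0');print(n,c['cam_to_world'].round(3).tolist(),c['camera_matrix'].tolist(),c['k1'])
o=get_obs();print({k:np.round(v,3).tolist() for k,v in o.items()})
E
```

```text
top [[-0.024, 0.992, -0.126, 0.4], [-1.0, -0.022, 0.019, 0.171], [0.016, 0.127, 0.992, 0.912], [0.0, 0.0, 0.0, 1.0]] [[411.82843853456313, 0.0, 316.4701318593263], [0.0, 411.82843853456313, 202.14230847847992], [0.0, 0.0, 1.0]] 0.03492888699365253
scene [[-0.697, 0.398, -0.597, -0.14], [-0.717, -0.361, 0.596, 0.808], [0.021, 0.843, 0.537, 0.622], [0.0, 0.0, 0.0, 1.0]] [[443.57901385355893, 0.0, 320.7949487504551], [0.0, 443.57901385355893, 201.46561872989975], [0.0, 0.0, 1.0]] -0.018842269075789515
{'time_s': 0.1, 'q': [-1.51, 0.181, 1.608, 0.0, 1.354, -0.206], 'dq': [0.001, -0.001, -0.003, -0.002, -0.001, 0.0], 'joint_efforts': [0.001, -44.588, -35.224, -0.0, 0.004, 0.0], 'eef_pos': [0.152, -0.554, 0.23], 'eef_rot': [-0.001, 0.991, 0.133, 0.0], 'wrist_force': [-0.901, -0.752, 0.432], 'torque': [-0.044, 0.017, -0.042], 'grasp_force': 0.0, 'opening': 0.999}
```

View pics/top0.png

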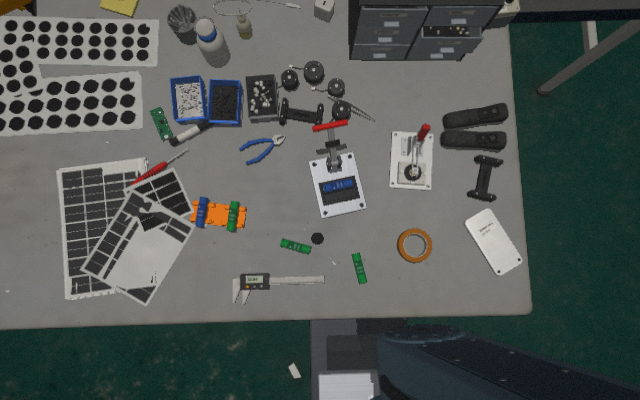

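View pics/scene0.png

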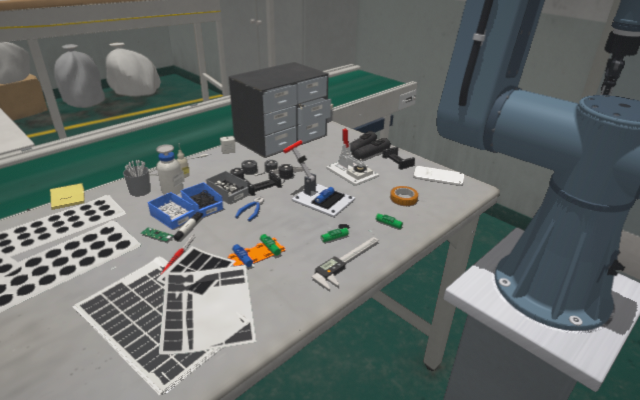

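Top picture: the orange rest is at (219,215), with the blue cell at (202,212) and a green cell at (233,216). The nest is at (338,188) and the red handle at (330,127). The green candidates are (233,216), (295,246) and (359,268). Image left is world +y, so the one in the rest at (233,216) is farthest left and is the one meant. I'll confirm it in an enlarged crop.

```bash
python3 - <<'E'
from h import *
c=load('top0');im=c['pixels'][:,:,::-1]
a=cv2.resize(im[190:240,180:260],None,fx=10,fy=10,interpolation=cv2.INTER_CUBIC)[:, :]
a=cv2.resize(im[190:240,185:255],None,fx=5.6,fy=5.6,interpolation=cv2.INTER_CUBIC)
b=cv2.resize(im[115:222,300:375],None,fx=5.2,fy=5.2,interpolation=cv2.INTER_CUBIC)
out=np.zeros((600,800,3),np.uint8);out[:a.shape[0],:a.shape[1]]=a;out[:b.shape[0],400:400+b.shape[1]]=b
s=load('scene0')['pixels'][:,:,::-1];d=cv2.resize(s[225:275,220:290],None,fx=5.6,fy=5.6,interpolation=cv2.INTER_CUBIC);out[290:290+280,:392]=d
cv2.imwrite('pics/crop1.png',out)
w=cloud(c)
hsv=cv2.cvtColor(c['pixels'],cv2.COLOR_RGB2HSV)
def seg(name,box,lo,hi,c=c,w=w,hsv=hsv):
    u0,v0,u1,v1=box;m=np.zeros(hsv.shape[:2],bool);m[v0:v1,u0:u1]=cv2.inRange(hsv,lo,hi)[v0:v1,u0:u1]>0
    v,u=np.nonzero(m);p=w[m];print(name,m.sum(),'uv',u.min(),v.min(),u.max(),v.max(),'mean',p.mean(0).round(4),'zpct',np.percentile(p[:,2],[5,50,95]).round(4))
    r=cv2.minAreaRect(p[:,:2].astype(np.float32)*1000);print('  rect',np.round(r[0],1),np.round(r[1],1),round(r[2],1))
seg('orange',(180,190,260,240),(5,150,100),(20,255,255))
seg('blue',(185,190,215,240),(100,100,40),(125,255,255))
seg('green',(220,190,250,240),(45,100,30),(90,255,255))
seg('blue1',(310,160,365,210),(105,130,40),(125,255,255))
seg('nestwhite',(300,150,375,222),(0,0,140),(180,60,255))
seg('red',(300,115,360,140),(0,150,80),(8,255,255))
for uv in [(290,210),(380,230),(220,250),(300,180)]:print(uv,P(c,*uv).round(4))
E
```

```text
orange 720 uv 190 201 245 228 mean [0.4921 0.3667 0.0109] zpct [0.002  0.005  0.0125]
  rect [470.9 296.1] [282.   61.3] 72.6
blue 223 uv 196 197 207 226 mean [0.4974 0.4022 0.0258] zpct [0.0176 0.022  0.0254]
  rect [440.7 303.2] [270.6  61.5] 59.9
green 227 uv 227 201 238 230 mean [0.4864 0.3344 0.0332] zpct [0.0168 0.0219 0.0248]
  rect [438.7 271.6] [207.8  60.3] 52.6
blue1 195 uv 323 179 352 191 mean [0.549  0.1071 0.0276] zpct [0.023  0.0282 0.0309]
  rect [550.2 107.3] [18.9 64.3] 11.3
nestwhite 1500 uv 309 151 366 217 mean [0.554  0.1081 0.0095] zpct [0.0056 0.0083 0.0109]
  rect [515.5 106.7] [125.4 233.4] 89.3
red 191 uv 313 119 347 130 mean [0.6511 0.1265 0.1319] zpct [0.0136 0.1321 0.1349]
  rect [555.5 149.1] [ 70.9 314.3] 78.3
(290, 210) [0.4993 0.2128 0.0006]
(380, 230) [ 0.4504  0.0139 -0.0011]
(220, 250) [0.4147 0.3667 0.0017]
(300, 180) [0.5664 0.1893 0.001 ]
```

View pics/crop1.png

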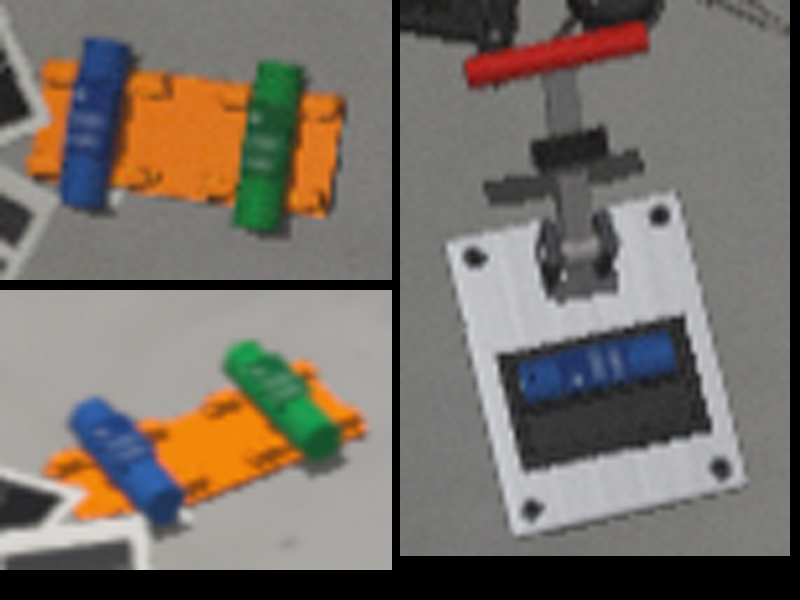

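```bash
cat >> h.py <<'E'
def mask(c,box,lo,hi,close=0,zr=None):
    hsv=cv2.cvtColor(c['pixels'],cv2.COLOR_RGB2HSV);m=np.zeros(hsv.shape[:2],np.uint8);u0,v0,u1,v1=box
    m[v0:v1,u0:u1]=cv2.inRange(hsv,lo,hi)[v0:v1,u0:u1]
    if close:m=cv2.morphologyEx(m,cv2.MORPH_CLOSE,np.ones((close,close)))
    n,l,s,_=cv2.connectedComponentsWithStats(m);return l==1+np.argmax(s[1:,4])
def rect(c,m,z):
    # outline of the mask grown by half a pixel, on plane z; mm
    M=cv2.resize(m.astype(np.uint8),None,fx=8,fy=8,interpolation=cv2.INTER_LINEAR)
    g=cv2.resize(m.astype(np.float32),None,fx=8,fy=8,interpolation=cv2.INTER_LINEAR)>.5
    cs,_=cv2.findContours(g.astype(np.uint8),cv2.RETR_EXTERNAL,cv2.CHAIN_APPROX_NONE);k=max(cs,key=cv2.contourArea)[:,0]
    p=np.array([P(c,(a+.5)/8-.5,(b+.5)/8-.5,z)[:2] for a,b in k])*1000
    r=cv2.minAreaRect(p.astype(np.float32));return np.round(r[0],1),np.round(r[1],1),round(r[2],2)
BLUE=((100,100,40),(125,255,255));GREEN=((45,100,30),(90,255,255));RED=((0,150,80),(8,255,255))
E
python3 - <<'E'
from h import *
c=load('top0')
print('orange',rect(c,mask(c,(180,190,260,240),(5,150,100),(20,255,255),5),.008))
print('blue',rect(c,mask(c,(185,190,215,240),*BLUE,3),.0132))
print('green',rect(c,mask(c,(220,190,250,240),*GREEN,3),.0132))
print('blue1',rect(c,mask(c,(310,160,365,210),(105,130,40),(125,255,255),3),.0192))
m=mask(c,(300,150,375,222),(0,0,110),(180,60,255),1);print('plate',m.sum(),rect(c,m,.008))
mr=mask(c,(300,115,360,140),*RED);w=cloud(c);p=w[mr];p=p[(p[:,2]>.08)&(p[:,2]<.2)];print('red',len(p),p.mean(0).round(4),np.linalg.svd(p-p.mean(0))[2][0].round(3),p[:,2].max())
print('redrect',rect(c,mr,p[:,2].mean()-.003))
# scene cam check
s=load('scene0')
print('S blue',rect(s,mask(s,(225,235,252,275),*BLUE,3),.0132),'S green',rect(s,mask(s,(258,225,285,262),*GREEN,3),.0132),'S blue1',rect(s,mask(s,(300,180,350,210),(105,130,40),(125,255,255),3),.0192))
ws=cloud(s);ms=mask(s,(275,135,310,160),*RED);p=ws[ms];p=p[(p[:,2]>.08)&(p[:,2]<.2)];print('S red',p.mean(0).round(4),len(p),np.linalg.svd(p-p.mean(0))[2][0].round(3))
E
```

```text
orange (array([493. , 372.7]), array([50.9, 48.8]), 81.54)
blue (array([499. , 405.4]), array([19.1, 66.3]), 81.24)
green (array([488.7, 338.2]), array([19.4, 66.4]), 81.14)
blue1 (array([550.3, 106.7]), array([19.5, 66.3]), 10.78)
plate 4118 (array([551.8, 106.3]), array([168.6, 162.3]), 88.8)
red 168 [0.6503 0.1266 0.1322] [-0.193  0.981 -0.004] 0.13533492132176905
redrect (array([652. , 126.6]), array([13.6, 70.1]), 11.75)
S blue (array([496.6, 404.5]), array([21. , 83.5]), 81.43) S green (array([486.4, 337.4]), array([22. , 83.5]), 81.33) S blue1 (array([546.5, 107.1]), array([27.4, 85.5]), 17.72)
S red [0.647  0.1303 0.1286] 72 [-0.188  0.982  0.   ]
```

The crop confirms it. The orange rest holds blue on the left and green on the right, the green one being farthest left of the three. The nest's far pocket holds the first blue cell and its near pocket is empty. Moving now, towards the loose blue cell.

Request:
{"op": "carry_out", "data": {
  "plan": [
    [[0.024, 0.033, 0, 0, 0, 0.046, 1], [0.048, 0.066, 0, 0, 0, 0.092, 1], [0.072, 0.099, 0, 0, 0, 0.138, 1], [0.096, 0.132, 0, 0, 0, 0.184, 1], [0.12, 0.165, 0, 0, 0, 0.23, 1]]
  ]
}}

```text
time_s: 0.52
eef_pos: [0.2721, -0.3878, 0.2308]
eef_rot: [-0.0, 0.969, 0.247, 0.0]
wrist_force: [0.3, -0.2, 0.5]
opening: 1.002
grasp_force: 0.0
```

Request:
{"op": "carry_out", "data": {
  "plan": [
    [[0.024, 0.033, 0, 0, 0, 0.046, 1], [0.048, 0.066, 0, 0, 0, 0.092, 1], [0.072, 0.099, 0, 0, 0, 0.138, 1], [0.096, 0.132, 0, 0, 0, 0.184, 1], [0.12, 0.165, 0, 0, 0, 0.23, 1]]
  ]
}}

```text
time_s: 0.93
eef_pos: [0.3922, -0.2227, 0.2312]
eef_rot: [0.0, 0.934, 0.356, 0.0]
wrist_force: [1.2, -0.6, -0.0]
opening: 1.0
grasp_force: 0.0
```

Request:
{"op": "carry_out", "data": {
  "plan": [
    [[0.007, 0.04, 0, 0, 0, 0.046, 0.95], [0.014, 0.08, 0, 0, 0, 0.092, 0.95], [0.021, 0.12, 0, 0, 0, 0.138, 0.95], [0.028, 0.16, 0, 0, 0, 0.184, 0.95], [0.035, 0.2, 0, 0, 0, 0.23, 0.95]]
  ]
}}

```text
time_s: 1.35
eef_pos: [0.4263, -0.0226, 0.2312]
eef_rot: [-0.0, 0.887, 0.461, 0.0]
wrist_force: [1.0, 0.6, 0.5]
opening: 0.949
grasp_force: 0.0
```

Request:
{"op": "carry_out", "data": {
  "plan": [
    [[0.007, 0.04, 0, 0, 0, 0.046, 0.95], [0.014, 0.08, 0, 0, 0, 0.092, 0.95], [0.021, 0.12, 0, 0, 0, 0.138, 0.95], [0.028, 0.16, 0, 0, 0, 0.184, 0.95], [0.035, 0.2, 0, 0, 0, 0.23, 0.95]]
  ]
}}

```text
time_s: 1.77
eef_pos: [0.4612, 0.1775, 0.2311]
eef_rot: [0.0, 0.828, 0.56, -0.0]
wrist_force: [1.7, -1.0, 1.6]
opening: 0.951
grasp_force: 0.0
```

Request:
{"op": "carry_out", "data": {
  "plan": [
    [[0.007, 0.04, -0.005, 0, 0, 0.046, 0.85], [0.014, 0.08, -0.01, 0, 0, 0.092, 0.85], [0.021, 0.12, -0.02, 0, 0, 0.138, 0.85], [0.028, 0.16, -0.03, 0, 0, 0.184, 0.85], [0.035, 0.2, -0.04, 0, 0, 0.23, 0.85]]
  ]
}}

```text
time_s: 2.18
eef_pos: [0.4962, 0.377, 0.1905]
eef_rot: [-0.0, 0.759, 0.652, -0.0]
wrist_force: [1.8, -0.7, -0.0]
opening: 0.849
grasp_force: 0.0
```

Request:
{"op": "carry_out", "data": {
  "plan": [
    [[0.002, 0.014, -0.04, 0, 0, 0, 0.88], [0.003, 0.028, -0.08, 0, 0, 0, 0.88], [0.003, 0.028, -0.115, 0, 0, 0, 0.88], [0.003, 0.028, -0.145, 0, 0, 0, 0.88], [0.003, 0.028, -0.145, 0, 0, 0, 0.88]]
  ]
}}

```text
time_s: 2.6
eef_pos: [0.4939, 0.4002, 0.038]
eef_rot: [-0.001, 0.759, 0.651, -0.007]
wrist_force: [-2.0, -0.7, -0.9]
opening: 0.882
grasp_force: 0.0
```

```bash
python3 - <<'E'
from h import *
c=snap('scene','s1');t=snap('top','t1')
print(get_obs()['eef_pos'],get_obs()['opening'])
im=c['pixels'][:,:,::-1]
a=cv2.resize(im[190:290,195:295],None,fx=6,fy=6,interpolation=cv2.INTER_CUBIC)
b=cv2.resize(t['pixels'][170:250,170:196+4+0,::-1],None,fx=1,fy=1)
b=cv2.resize(t['pixels'][160:260,180:213,::-1],None,fx=6,fy=6,interpolation=cv2.INTER_CUBIC)
cv2.imwrite('pics/s1c.png',np.hstack([a,b]))
E
```

```text
[0.49850172 0.40233513 0.04529446] 0.8836106116583543
```

View pics/s1c.png

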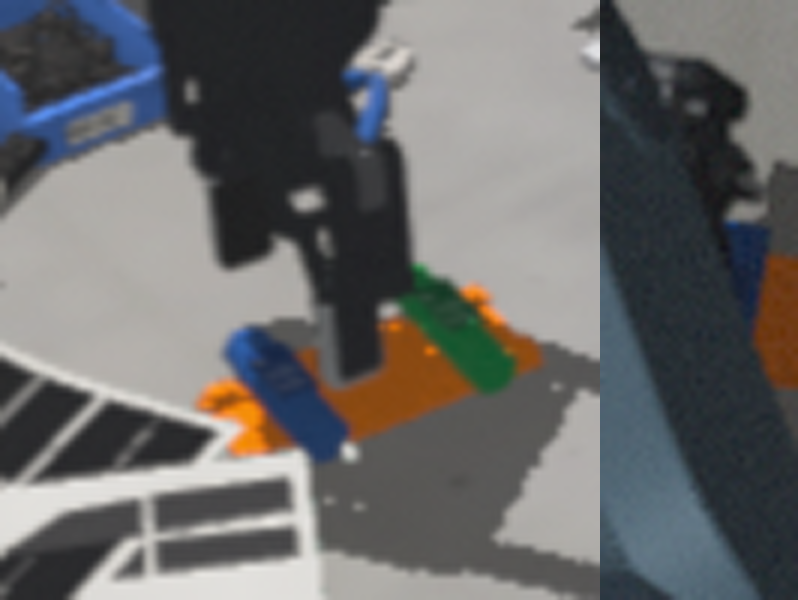

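The scene crop shows the fingers above the blue cell. The near fingertip is at scene pixel about (254,252) and the far one at about (234,234). I'll read their heights from depth.

```bash
python3 - <<'E'
from h import *
c=load('s1');w=cloud(c)
for nm,(u0,v0,u1,v1) in dict(near=(248,240,259,254),far=(230,222,241,235)).items():
    p=w[v0:v1,u0:u1].reshape(-1,3);g=c['pixels'][v0:v1,u0:u1].reshape(-1,3).max(1)
    p=p[(g<110)&(p[:,2]>.03)&(np.linalg.norm(p[:,:2]-[.499,.405],axis=1)<.08)]
    print(nm,len(p),p.min(0).round(4),np.median(p,0).round(4),p.max(0).round(4),np.sort(p[:,2])[:8].round(4))
t=load('t1');s=load('s1')
for uv in [(254,252),(256,250),(252,251),(236,232),(234,234)]:
    print(uv,w[uv[1],uv[0]].round(4))
# scene bench offset
for uv in [(290,250),(235,205),(210,225)]:print(uv,w[uv[1],uv[0]].round(4))
E
```

```text
near 140 [0.4263 0.3953 0.047 ] [0.4458 0.4133 0.0677] [0.4579 0.4245 0.1006] [0.047  0.047  0.0471 0.0478 0.0484 0.0486 0.0486 0.0498]
far 123 [0.4663 0.3845 0.0461] [0.5313 0.398  0.0635] [0.5361 0.4228 0.1206] [0.0461 0.0464 0.0468 0.0468 0.0472 0.0475 0.0479 0.0479]
(254, 252) [0.445  0.41   0.0542]
(256, 250) [0.4423 0.4067 0.0591]
(252, 251) [0.4453 0.4144 0.0589]
(236, 232) [0.5312 0.3936 0.049 ]
(234, 234) [0.5311 0.3992 0.0464]
(290, 250) [0.4521 0.3095 0.0005]
(235, 205) [0.4938 0.4129 0.1447]
(210, 225) [ 0.6557  0.3864 -0.0017]
```

Request:
{"op": "carry_out", "data": {
  "plan": [
    [[0, 0, -0.01, 0, 0, 0, 0.87], [0, 0, -0.02, 0, 0, 0, 0.87], [0, 0, -0.03, 0, 0, 0, 0.87], [0, 0, -0.037, 0, 0, 0, 0.87], [0, 0, -0.04, 0, 0, 0, 0.87]]
  ]
}}

```text
time_s: 3.12
eef_pos: [0.499, 0.4024, 0.0053]
eef_rot: [-0.0, 0.759, 0.651, -0.001]
wrist_force: [-0.5, 0.3, -0.0]
opening: 0.868
grasp_force: 0.0
```

Request:
{"op": "carry_out", "data": {
  "plan": [
    [[0, 0, -0.001, 0, 0, 0, 0.87], [0, 0, -0.002, 0, 0, 0, 0.87], [0, 0, -0.003, 0, 0, 0, 0.87], [0, 0, -0.003, 0, 0, 0, 0.87], [0, 0, -0.003, 0, 0, 0, 0.87]]
  ]
}}

```text
time_s: 3.53
eef_pos: [0.4998, 0.403, 0.0037]
eef_rot: [0.0, 0.759, 0.651, 0.0]
wrist_force: [0.2, -0.0, 0.4]
opening: 0.866
grasp_force: 0.0
```

```bash
python3 - <<'E'
from h import *
c=snap('scene','s2')
o=get_obs();print(o['eef_pos'].round(4) if hasattr(o['eef_pos'],'round') else o['eef_pos'],o['wrist_force'],o['opening'])
im=c['pixels'][:,:,::-1]
cv2.imwrite('pics/s2c.png',cv2.resize(im[195:285,205:295],None,fx=6.5,fy=6.5,interpolation=cv2.INTER_CUBIC))
E
```

```text
[0.4998 0.403  0.0038] [-0.02568585 -0.11171286 -0.22462379] 0.8712760370637939
```

View pics/s2c.png

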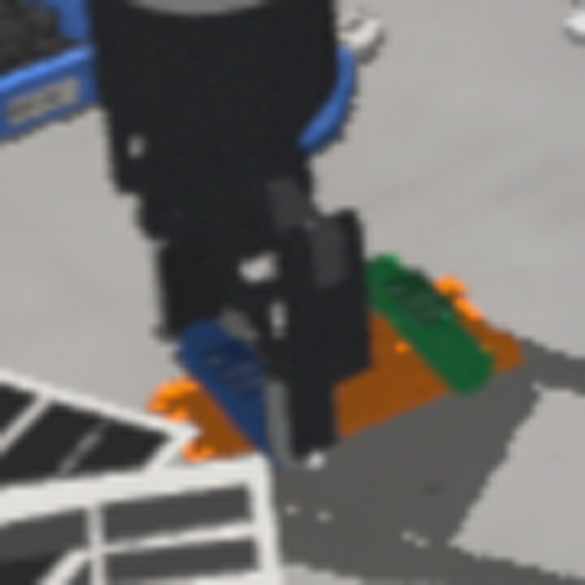

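The crop shows the fingers straddling the blue cell. The near fingertip bottom is at scene pixel about (251,266), in front of the cell's minus end. I'll read the tip height.

```bash
python3 - <<'E'
from h import *
c=load('s2');w=cloud(c)
u0,v0,u1,v1=244,250,258,270
for v in range(256,270):
    print(v,[f"{w[v,u,0]*1000:.0f},{w[v,u,1]*1000:.0f},{w[v,u,2]*1000:.1f}" + ('*' if c['pixels'][v,u].max()<60 else '') for u in range(247,257,2)])
E
```

```text
256 ['458,419,40.6', '451,418,44.7*', '450,415,43.5*', '451,409,39.5*', '449,406,39.0*']
257 ['457,420,39.5', '453,417,40.2*', '451,414,39.7*', '449,410,38.9*', '449,406,36.3*']
258 ['458,419,35.9', '454,417,37.3*', '450,415,37.9*', '451,409,34.6*', '450,405,32.7*']
259 ['458,420,33.8', '454,417,34.6', '449,416,36.4*', '450,411,33.4*', '449,406,31.4*']
260 ['459,419,30.2', '455,417,30.8', '449,416,33.9*', '450,410,30.4*', '448,407,29.7*']
261 ['460,419,26.4', '455,417,28.7', '450,416,30.7*', '453,409,24.8*', '449,407,26.5*']
262 ['458,420,25.9', '456,417,25.3', '450,416,28.4*', '449,411,26.0*', '449,407,23.4*']
263 ['456,422,25.2', '456,417,22.4', '450,416,25.7*', '451,410,22.0*', '451,406,19.1*']
264 ['459,420,20.0', '456,417,20.4', '453,414,20.4*', '452,410,18.6', '457,402,10.8']
265 ['458,421,18.0', '460,415,13.1', '454,413,16.1', '471,398,-3.4', '462,398,2.1']
266 ['465,416,8.0', '456,417,14.3', '469,404,-1.1', '466,401,-1.7', '464,397,-2.4']
267 ['472,412,-1.3', '470,409,-1.7', '465,407,-0.1', '463,403,-1.0', '460,400,-0.8']
268 ['468,415,-0.2', '468,410,-2.7', '462,409,0.9', '461,405,-1.1', '457,402,-0.3']
269 ['465,417,0.3', '465,412,-2.2', '462,409,-2.0', '459,406,-1.9', '455,404,-0.6']
```

Request:
{"op": "carry_out", "data": {
  "plan": [
    [[0, 0.002, -0.002, 0, 0, 0, 0.87], [0, 0.002, -0.002, 0, 0, 0, 0.74], [0, 0.002, -0.002, 0, 0, 0, 0.7], [0, 0.002, -0.002, 0, 0, 0, 0.6], [0, 0.002, -0.002, 0, 0, 0, 0.6]]
  ]
}}

```text
time_s: 4.0
eef_pos: [0.4999, 0.4053, 0.0019]
eef_rot: [0.0, 0.759, 0.651, 0.001]
wrist_force: [0.6, 0.4, 3.5]
opening: 0.74
grasp_force: 65.9
```

Request:
{"op": "carry_out", "data": {
  "plan": [
    [[0, 0, 0, 0, 0, 0, 0.6], [0, 0, 0.003, 0, 0, 0, 0.6], [0, 0, 0.01, 0, 0, 0, 0.6], [0, 0, 0.025, 0, 0, 0, 0.6], [0, 0, 0.05, 0, 0, 0, 0.6]]
  ]
}}

```text
time_s: 4.42
eef_pos: [0.4974, 0.4036, 0.0498]
eef_rot: [-0.001, 0.759, 0.651, -0.003]
wrist_force: [-0.0, 0.1, -0.9]
opening: 0.746
grasp_force: 65.7
```

```bash
python3 - <<'E'
from h import *
c=snap('scene','s3')
o=get_obs();print(o['eef_pos'].round(4),o['wrist_force'].round(1),o['opening'],o['grasp_force'])
im=c['pixels'][:,:,::-1]
cv2.imwrite('pics/s3c.png',cv2.resize(im[190:270,205:285],None,fx=7,fy=7,interpolation=cv2.INTER_CUBIC))
E
```

```text
[0.5014 0.406  0.0572] [3.3 2.1 2.9] 0.7404100364281399 65.76941013336182
```

View pics/s3c.png

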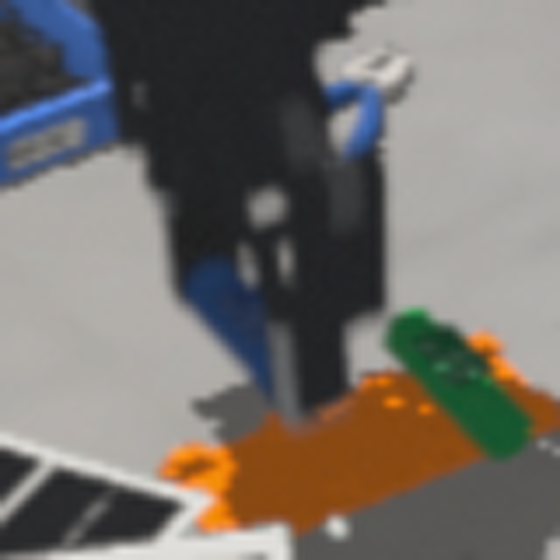

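The crop shows the blue cell lifted clear of the rest between the fingertips, roughly at (237,243) in scene pixels. The green cell is undisturbed. Carrying the blue one to the nest.

Request:
{"op": "carry_out", "data": {
  "plan": [
    [[0.002, -0.018, 0.015, 0, 0, 0.116, 0.6], [0.004, -0.036, 0.03, 0, 0, 0.232, 0.6], [0.006, -0.054, 0.04, 0, 0, 0.348, 0.6], [0.008, -0.072, 0.045, 0, 0, 0.464, 0.6], [0.009, -0.09, 0.045, 0, 0, 0.58, 0.6]]
  ]
}}

```text
time_s: 4.88
eef_pos: [0.5101, 0.3146, 0.0995]
eef_rot: [0.001, 0.539, 0.842, 0.002]
wrist_force: [-0.1, -0.1, -0.8]
opening: 0.742
grasp_force: 65.8
```

Request:
{"op": "carry_out", "data": {
  "plan": [
    [[0.002, -0.018, 0, 0, 0, 0.116, 0.6], [0.004, -0.036, 0, 0, 0, 0.232, 0.6], [0.006, -0.054, 0, 0, 0, 0.348, 0.6], [0.008, -0.072, 0, 0, 0, 0.464, 0.6], [0.009, -0.09, 0, 0, 0, 0.58, 0.6]]
  ]
}}

```text
time_s: 5.3
eef_pos: [0.5181, 0.2241, 0.0976]
eef_rot: [0.001, 0.276, 0.961, 0.0]
wrist_force: [0.2, -0.9, -0.5]
opening: 0.742
grasp_force: 65.8
```

Request:
{"op": "carry_out", "data": {
  "plan": [
    [[0.002, -0.018, 0, 0, 0, 0.116, 0.6], [0.004, -0.036, 0, 0, 0, 0.232, 0.6], [0.006, -0.054, 0, 0, 0, 0.348, 0.6], [0.008, -0.072, 0, 0, 0, 0.464, 0.6], [0.009, -0.09, 0, 0, 0, 0.58, 0.6]]
  ]
}}

```text
time_s: 5.72
eef_pos: [0.5271, 0.134, 0.0976]
eef_rot: [0.001, -0.01, 1.0, -0.0]
wrist_force: [0.3, -0.3, 0.3]
opening: 0.738
grasp_force: 65.8
```

Request:
{"op": "carry_out", "data": {
  "plan": [
    [[0.002, -0.015, 0, 0, 0, 0.1, 0.6], [0.004, -0.03, 0, 0, 0, 0.17, 0.6], [0.004, -0.03, 0, 0, 0, 0.17, 0.6], [0.004, -0.03, 0, 0, 0, 0.17, 0.6], [0.004, -0.03, 0, 0, 0, 0.17, 0.6]]
  ]
}}

```text
time_s: 6.13
eef_pos: [0.5307, 0.1053, 0.097]
eef_rot: [0.0, -0.092, 0.996, 0.0]
wrist_force: [-1.4, -0.0, -1.3]
opening: 0.744
grasp_force: 65.8
```

```bash
python3 - <<'E'
from h import *
o=get_obs();print(o['eef_pos'].round(4),o['opening'].round(3) if hasattr(o['opening'],'round') else o['opening'])
n=np.array(o['eef_rot']);print('heading',2*np.degrees(np.arctan2(n[2],n[1]))-90)
c=load('top0');C=[P(c,300+(x-399.5)/5.2-.5,115+(y+.5)/5.2-.5,.008)[:2]*1000 for x,y in[(447,243),(677,193),(747,484),(515,536)]]
C=np.array(C);print('plate',C.round(1).tolist(),cv2.minAreaRect(C.astype(np.float32)))
c=snap('scene','s4');t=snap('top','t4')
a=cv2.resize(c['pixels'][145:225,275:365,::-1],None,fx=6,fy=6,interpolation=cv2.INTER_CUBIC)
b=cv2.resize(t['pixels'][150:230,300:343,::-1],None,fx=6,fy=6,interpolation=cv2.INTER_CUBIC)
cv2.imwrite('pics/s4c.png',np.hstack([a,b]))
E
```

```text
[0.5307 0.1053 0.097 ] 0.7438182876101116
heading 100.50035116687687
plate [[607.2, 169.1], [627.3, 69.1], [499.9, 43.6], [479.9, 143.0]] ((553.5291137695312, 106.29380798339844), (129.96310424804688, 101.98381042480469), 11.339098930358887)
```

View pics/s4c.png

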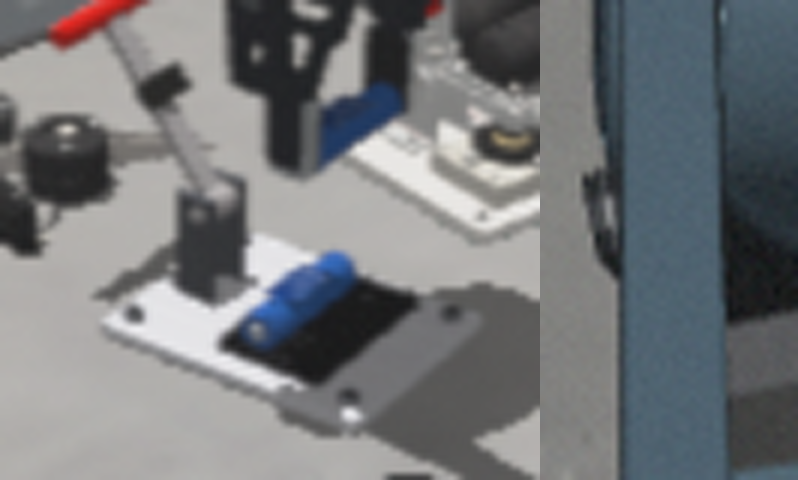

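The crop shows the cell held level above the near pocket side, its blue body at scene pixel about (335,167). The first blue cell is in the far pocket, its plus end towards the camera at about (318,200). I'll measure the held cell relative to the first with a cylinder fit in depth.

```bash
cat >> h.py <<'E'
from scipy.optimize import least_squares
def cyl(c,m,dirdeg,r=.0092,z0=(0,1)):
    p=cloud(c)[m];p=p[(p[:,2]>z0[0])&(p[:,2]<z0[1])];h=np.radians(dirdeg);a=np.array([np.cos(h),np.sin(h)]);b=np.array([a[1],-a[0]])
    q=np.c_[p[:,:2]@b,p[:,2]];g=np.median(q,0)-[0,.005]
    s=least_squares(lambda x:np.hypot(*(q-x).T)-r,g,loss='soft_l1',f_scale=.001)
    al=p[:,:2]@a;return s.x*1000,np.percentile(al,[1,99])*1000,len(p),np.std(s.fun)*1000
E
python3 - <<'E'
from h import *
c=load('s4');B=((100,90,30),(125,255,255))
H=mask(c,(326,158,345,174),*B);F=mask(c,(310,183,338,206),*B)
print('perp(x-ish),z held',cyl(c,H,101.1,z0=(.06,.2)));print('first',cyl(c,F,101.1,z0=(.005,.06)))
h=np.radians(101.1);b=np.array([np.sin(h),-np.cos(h)]);a=np.array([np.cos(h),np.sin(h)])
t=np.array([530.7,105.3]);print('tcp perp,along',t@b,t@a)
t0=load('top0');F0=mask(t0,(310,160,365,210),(105,130,40),(125,255,255),3);print('top first',cyl(t0,F0,101.1,z0=(.015,.04)),np.array([550.3,106.7])@b)
G=mask(load('scene0'),(258,225,285,262),*GREEN,3);print('S green',cyl(load('scene0'),G,-8.8,z0=(.005,.04)))
print('T green',cyl(t0,mask(t0,(220,190,250,240),*GREEN,3),-8.8,z0=(.012,.03)))
o=get_obs();print(o['eef_pos'].round(4))
E
```

```text
perp(x-ish),z held (array([541.18389071, 107.67125529]), array([-33.23405508,  26.4987415 ]), 93, np.float64(1.3202099285726572))
first (array([559.50134843,  17.89371396]), array([-31.72316145,  35.08795589]), 145, np.float64(1.5979291903185062))
tcp perp,along 541.0445798558626 1.158709883084402
top first (array([559.06417221,  20.24358264]), array([-31.75705578,  30.89810358]), 220, np.float64(1.607443961446884)) 560.5474468232469
S green (array([-409.10876003,   12.34650177]), array([394.8945709 , 459.17469343]), 179, np.float64(1.9965546720007257))
T green (array([-408.27685491,   13.99041106]), array([399.33325378, 461.78848629]), 234, np.float64(1.4523947606764975))
[0.5305 0.1057 0.0967]
```

Request:
{"op": "carry_out", "data": {
  "plan": [
    [[0, -0.0015, -0.02, 0, 0, 0.01, 0.6], [0, -0.003, -0.04, 0, 0, 0.01, 0.6], [0, -0.003, -0.055, 0, 0, 0.01, 0.6], [0, -0.003, -0.065, 0, 0, 0.01, 0.6], [0, -0.003, -0.07, 0, 0, 0.01, 0.6]]
  ]
}}

```text
time_s: 6.65
eef_pos: [0.5294, 0.1025, 0.0249]
eef_rot: [-0.001, -0.098, 0.995, 0.0]
wrist_force: [-0.2, -0.1, -0.6]
opening: 0.738
grasp_force: 65.8
```

Request:
{"op": "carry_out", "data": {
  "plan": [
    [[0, 0, -0.003, 0, 0, 0, 0.6], [0, 0, -0.006, 0, 0, 0, 0.6], [0, 0, -0.009, 0, 0, 0, 0.6], [0, 0, -0.011, 0, 0, 0, 0.6], [0, 0, -0.012, 0, 0, 0, 0.6]]
  ]
}}

```text
time_s: 7.07
eef_pos: [0.5307, 0.1019, 0.0147]
eef_rot: [0.0, -0.097, 0.995, -0.0]
wrist_force: [-2.0, 0.4, 3.9]
opening: 0.739
grasp_force: 67.5
```

Request:
{"op": "carry_out", "data": {
  "plan": [
    [[0, 0.0005, -0.001, 0, 0, 0, 0.6], [0, 0.0005, -0.002, 0, 0, 0, 0.6], [0, 0.0005, -0.003, 0, 0, 0, 0.6], [0, 0.0005, -0.003, 0, 0, 0, 0.6], [0, 0.0005, -0.003, 0, 0, 0, 0.6]]
  ]
}}

```text
time_s: 7.48
eef_pos: [0.5307, 0.1024, 0.0116]
eef_rot: [0.0, -0.097, 0.995, -0.0]
wrist_force: [-0.0, 0.2, -0.6]
opening: 0.74
grasp_force: 66.1
```

Free so far. Lowering the last few millimetres.

Request:
{"op": "carry_out", "data": {
  "plan": [
    [[0, 0, -0.001, 0, 0, 0, 0.6], [0, 0, -0.002, 0, 0, 0, 0.6], [0, 0, -0.003, 0, 0, 0, 0.6], [0, 0, -0.003, 0, 0, 0, 0.6], [0, 0, -0.003, 0, 0, 0, 0.6]]
  ]
}}

```text
time_s: 7.9
eef_pos: [0.5305, 0.1024, 0.0083]
eef_rot: [-0.0, -0.097, 0.995, 0.0]
wrist_force: [-1.3, -1.2, 0.5]
opening: 0.744
grasp_force: 66.7
```

Request:
{"op": "carry_out", "data": {
  "plan": [
    [[0, 0, -0.0005, 0, 0, 0, 0.6], [0, 0, -0.001, 0, 0, 0, 0.6], [0, 0, -0.001, 0, 0, 0, 0.6], [0, 0, -0.001, 0, 0, 0, 0.6], [0, 0, -0.001, 0, 0, 0, 0.6]]
  ]
}}

```text
time_s: 8.32
eef_pos: [0.5306, 0.1024, 0.0082]
eef_rot: [-0.0, -0.097, 0.995, -0.0]
wrist_force: [-4.5, -0.4, 10.2]
opening: 0.74
grasp_force: 71.9
```

Request:
{"op": "carry_out", "data": {
  "plan": [
    [[0, 0, 0.0005, 0, 0, 0, 0.6], [0, 0, 0.001, 0, 0, 0, 0.76], [0, 0, 0.001, 0, 0, 0, 0.8], [0, 0, 0.001, 0, 0, 0, 0.84], [0, 0, 0.001, 0, 0, 0, 0.88]]
  ]
}}

```text
time_s: 8.73
eef_pos: [0.5307, 0.1024, 0.0083]
eef_rot: [0.0, -0.097, 0.995, 0.0]
wrist_force: [0.1, 0.2, 0.1]
opening: 0.886
grasp_force: 0.0
```

Request:
{"op": "carry_out", "data": {
  "plan": [
    [[0, 0, 0.003, 0, 0, 0, 0.88], [0, 0, 0.01, 0, 0, 0, 0.88], [0, 0, 0.03, 0, 0, 0, 0.88], [0, 0, 0.06, 0, 0, 0, 0.88], [0, 0, 0.09, 0, 0, 0, 0.88]]
  ]
}}

```text
time_s: 9.15
eef_pos: [0.5297, 0.1024, 0.0991]
eef_rot: [-0.001, -0.097, 0.995, 0.0]
wrist_force: [0.2, -0.4, -0.0]
opening: 0.879
grasp_force: 0.0
```

Request:
{"op": "carry_out", "data": {
  "plan": [
    [[-0.005, 0.036, 0.01, 0, 0, 0.12, 0.92], [-0.01, 0.072, 0.01, 0, 0, 0.24, 0.92], [-0.015, 0.108, 0.01, 0, 0, 0.36, 0.92], [-0.02, 0.144, 0.01, 0, 0, 0.48, 0.92], [-0.025, 0.18, 0.01, 0, 0, 0.6, 0.92]]
  ]
}}

```text
time_s: 9.57
eef_pos: [0.5054, 0.2841, 0.1095]
eef_rot: [0.001, -0.39, 0.921, -0.0]
wrist_force: [0.6, -0.9, 0.8]
opening: 0.918
grasp_force: 0.0
```

```bash
python3 - <<'E'
from h import *
o=get_obs();print(o['eef_pos'].round(4),o['eef_rot'].round(4),o['wrist_force'].round(1))
c=snap('scene','s5');t=snap('top','t5')
a=cv2.resize(c['pixels'][160:220,290:365,::-1],None,fx=6,fy=6,interpolation=cv2.INTER_CUBIC)
b=cv2.resize(t['pixels'][165:225,305:363,::-1],None,fx=6,fy=6,interpolation=cv2.INTER_CUBIC)
cv2.imwrite('pics/s5c.png',np.hstack([a,b]))
E
```

```text
[0.5054 0.2841 0.1095] [ 7.000e-04 -3.897e-01  9.209e-01 -1.000e-04] [ 0.6 -0.9  0.8]
```

View pics/s5c.png

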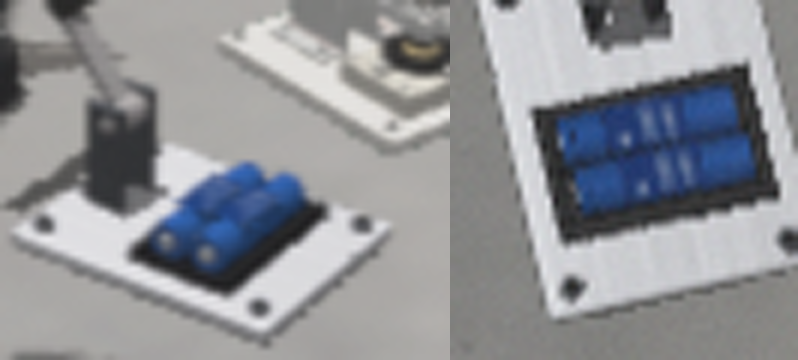

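The crop shows both blue cells side by side in the pockets, level with each other and with their plus ends both towards the camera side (+y). Scene pixels of the plus ends are about (317,200) and (324,202). Next I fetch the green cell.

Request:
{"op": "carry_out", "data": {
  "plan": [
    [[-0.003, 0.011, -0.005, 0, 0, 0.12, 0.9], [-0.006, 0.022, -0.01, 0, 0, 0.24, 0.9], [-0.01, 0.033, -0.025, 0, 0, 0.36, 0.88], [-0.013, 0.044, -0.04, 0, 0, 0.48, 0.88], [-0.016, 0.054, -0.055, 0, 0, 0.6, 0.88]]
  ]
}}

```text
time_s: 10.08
eef_pos: [0.4899, 0.3365, 0.0536]
eef_rot: [0.001, -0.644, 0.765, -0.0]
wrist_force: [-0.1, 0.0, -0.3]
opening: 0.876
grasp_force: 0.0
```

Request:
{"op": "carry_out", "data": {
  "plan": [
    [[0, 0, 0, 0, 0, 0.017, 0.88], [0, 0, 0, 0, 0, 0.017, 0.88], [0, 0, 0, 0, 0, 0.017, 0.88], [0, 0, 0, 0, 0, 0.017, 0.88], [0, 0, 0, 0, 0, 0.017, 0.88]]
  ]
}}

```text
time_s: 10.5
eef_pos: [0.4906, 0.3361, 0.0547]
eef_rot: [0.001, -0.648, 0.762, -0.0]
wrist_force: [-0.1, -0.1, -0.7]
opening: 0.882
grasp_force: 0.0
```

```bash
python3 - <<'E'
from h import *
o=get_obs();print(o['eef_pos'].round(4),o['eef_rot'].round(4));n=o['eef_rot'];print((2*np.degrees(np.arctan2(n[2],n[1]))-90)%360)
t=load('t5');m=mask(t,(310,170,362,215),(103,120,40),(125,255,255),3);print('pair',m.sum(),rect(t,m,.0192))
s=load('s5')
E
```

```text
[0.4906 0.3361 0.0547] [ 9.000e-04 -6.479e-01  7.617e-01 -4.000e-04]
170.76480334056447
pair 489 (array([540.5, 103.5]), array([38.8, 68.6]), 10.82)
```

```bash
python3 - <<'E'
from h import *
a=np.array([np.cos(np.radians(101)),np.sin(np.radians(101))]);b=np.array([a[1],-a[0]])
for nm,box in(('t5',(310,165,362,215)),('top0',(310,165,362,215)),('s5',(300,180,350,210)),('scene0',(300,180,350,210))):
    c=load(nm);m=mask(c,box,(103,110,40),(125,255,255),3)
    v,u=np.nonzero(m);p=np.array([P(c,x,y,.024)[:2] for x,y in zip(u,v)])*1000;al=p@a;pe=p@b
    for q,lo,hi in(('near',536,546),('far',555,565)):
        k=(pe>lo)&(pe<hi)
        if k.sum()>30:print(nm,q,k.sum(),np.percentile(al[k],[2,98]).round(1),'mid',np.percentile(al[k],[2,98]).mean().round(2))
E
```

```text
t5 near 136 [-33.6  29.1] mid -2.27
t5 far 135 [-31.2  31.2] mid 0.04
top0 far 136 [-31.4  31.2] mid -0.09
s5 near 61 [-32.8  45.4] mid 6.31
s5 far 53 [-30.6  43.9] mid 6.64
scene0 far 51 [-30.6  33.3] mid 1.33
```

Request:
{"op": "carry_out", "data": {
  "plan": [
    [[-0.001, 0.002, -0.012, 0, 0, 0.007, 0.88], [-0.001, 0.002, -0.024, 0, 0, 0.007, 0.88], [-0.001, 0.002, -0.036, 0, 0, 0.007, 0.88], [-0.001, 0.002, -0.046, 0, 0, 0.007, 0.88], [-0.001, 0.002, -0.053, 0, 0, 0.007, 0.88]]
  ]
}}

```text
time_s: 10.92
eef_pos: [0.4872, 0.3378, -0.0021]
eef_rot: [-0.001, -0.651, 0.759, 0.0]
wrist_force: [-0.0, 0.4, -0.7]
opening: 0.884
grasp_force: 0.0
```

Request:
{"op": "carry_out", "data": {
  "plan": [
    [[0, 0, 0, 0, 0, 0, 0.88], [0, 0, 0, 0, 0, 0, 0.88], [0, 0, 0, 0, 0, 0, 0.88], [0, 0, 0, 0, 0, 0, 0.88], [0, 0, 0, 0, 0, 0, 0.88]]
  ]
}}

```text
time_s: 11.33
eef_pos: [0.4891, 0.3386, 0.0011]
eef_rot: [0.001, -0.652, 0.759, -0.0]
wrist_force: [-0.9, -0.3, 0.6]
opening: 0.882
grasp_force: 0.0
```

Top-view measurement shows the new blue cell about 2 mm to −y of the first. There is time to spare, so before the green cell I'll level the pair by closing the pads over both ends together.

Request:
{"op": "carry_out", "data": {
  "plan": [
    [[0, 0, 0.02, 0, 0, 0, 0.92], [0, 0, 0.05, 0, 0, 0, 0.92], [0.004, -0.02, 0.08, 0, 0, -0.1, 0.92], [0.01, -0.045, 0.1, 0, 0, -0.2, 0.92], [0.016, -0.07, 0.1, 0, 0, -0.32, 0.92]]
  ]
}}

```text
time_s: 11.75
eef_pos: [0.5081, 0.2693, 0.1064]
eef_rot: [0.005, -0.521, 0.853, -0.001]
wrist_force: [0.7, -0.1, -0.2]
opening: 0.926
grasp_force: 0.0
```

Request:
{"op": "carry_out", "data": {
  "plan": [
    [[0.005, -0.02, 0, 0, 0, -0.12, 0.92], [0.01, -0.045, 0, 0, 0, -0.24, 0.92], [0.015, -0.07, 0, 0, 0, -0.36, 0.92], [0.02, -0.09, 0, 0, 0, -0.48, 0.92], [0.024, -0.11, 0, 0, 0, -0.6, 0.92]]
  ]
}}

```text
time_s: 12.17
eef_pos: [0.5291, 0.1572, 0.1012]
eef_rot: [0.001, -0.244, 0.97, -0.0]
wrist_force: [0.2, 0.3, -0.6]
opening: 0.925
grasp_force: 0.0
```

Request:
{"op": "carry_out", "data": {
  "plan": [
    [[0.004, -0.02, 0, 0, 0, -0.1, 0.92], [0.008, -0.04, 0, 0, 0, -0.2, 0.92], [0.0106, -0.0525, 0, 0, 0, -0.3, 0.92], [0.0106, -0.0525, 0, 0, 0, -0.3, 0.92], [0.0106, -0.0525, 0, 0, 0, -0.3, 0.92]]
  ]
}}

```text
time_s: 12.58
eef_pos: [0.5395, 0.1055, 0.1009]
eef_rot: [0.0, -0.1, 0.995, 0.0]
wrist_force: [-0.3, 0.2, 0.2]
opening: 0.918
grasp_force: 0.0
```

```bash
cat >> h.py <<'E'
def st():
    o=get_obs();n=o['eef_rot'];a=np.array([-.1925,.9813]);b=np.array([.9813,.1925]);p=np.array(o['eef_pos'])*1000
    print(p.round(1),'head',((2*np.degrees(np.arctan2(n[2],n[1]))-90)%360).round(2),'perp',(p[:2]@b).round(2),'along',(p[:2]@a).round(2),'F',np.round(o['wrist_force'],1),'op',round(float(o['opening']),3))
E
python3 -c "from h import *;st()"
```

```text
[539.5 105.5 100.9] head 101.47 perp 549.68 along -0.29 F [-0.3  0.2  0.2] op 0.918
```

Request:
{"op": "carry_out", "data": {
  "plan": [
    [[0.0003, 0.0006, -0.025, 0, 0, -0.006, 0.92], [0.0003, 0.0006, -0.05, 0, 0, -0.006, 0.92], [0.0003, 0.0006, -0.07, 0, 0, -0.006, 0.92], [0.0003, 0.0006, -0.085, 0, 0, -0.006, 0.92], [0.0003, 0.0006, -0.0915, 0, 0, -0.006, 0.92]]
  ]
}}

```text
time_s: 13.0
eef_pos: [0.5374, 0.1077, 0.0067]
eef_rot: [-0.002, -0.098, 0.995, 0.0]
wrist_force: [-0.4, -0.0, -0.0]
opening: 0.921
grasp_force: 0.0
```

Request:
{"op": "carry_out", "data": {
  "plan": [
    [[0, 0, 0, 0, 0, 0, 0.92], [0, 0, 0, 0, 0, 0, 0.92], [0, 0, 0, 0, 0, 0, 0.88], [0, 0, 0, 0, 0, 0, 0.84], [0, 0, 0, 0, 0, 0, 0.82]]
  ]
}}

```text
time_s: 13.42
eef_pos: [0.5403, 0.1066, 0.01]
eef_rot: [0.001, -0.097, 0.995, -0.0]
wrist_force: [-0.1, 0.0, 0.1]
opening: 0.82
grasp_force: 0.0
```

Request:
{"op": "carry_out", "data": {
  "plan": [
    [[0, 0, 0, 0, 0, 0, 0.8], [0, 0, 0, 0, 0, 0, 0.78], [0, 0, 0, 0, 0, 0, 0.76], [0, 0, 0, 0, 0, 0, 0.75], [0, 0, 0, 0, 0, 0, 0.742]]
  ]
}}

```text
time_s: 13.83
eef_pos: [0.5399, 0.1063, 0.0097]
eef_rot: [0.0, -0.096, 0.995, -0.0]
wrist_force: [-2.1, -1.4, 7.1]
opening: 0.747
grasp_force: 38.0
```

```bash
python3 -c "from h import *;st()"
```

```text
[539.9 106.3   9.7] head 101.07 perp 550.28 along 0.39 F [-2.1 -1.4  7.1] op 0.747
```

Request:
{"op": "carry_out", "data": {
  "plan": [
    [[0, 0, 0, 0, 0, 0, 0.8], [0, 0, 0, 0, 0, 0, 0.86], [0, 0, 0.002, 0, 0, 0, 0.9], [0, 0, 0.02, 0, 0, 0, 0.92], [0, 0, 0.05, 0, 0, 0, 0.92]]
  ]
}}

```text
time_s: 14.25
eef_pos: [0.5362, 0.1065, 0.0561]
eef_rot: [-0.004, -0.096, 0.995, 0.0]
wrist_force: [-0.4, 0.2, -0.0]
opening: 0.923
grasp_force: 0.0
```

Request:
{"op": "carry_out", "data": {
  "plan": [
    [[-0.002, 0.01, 0.03, 0, 0, 0.1, 0.92], [-0.006, 0.03, 0.045, 0, 0, 0.22, 0.92], [-0.012, 0.06, 0.045, 0, 0, 0.34, 0.92], [-0.018, 0.09, 0.045, 0, 0, 0.46, 0.92], [-0.025, 0.12, 0.045, 0, 0, 0.58, 0.92]]
  ]
}}

```text
time_s: 14.67
eef_pos: [0.5145, 0.2276, 0.1046]
eef_rot: [0.001, -0.379, 0.925, -0.0]
wrist_force: [-0.7, -0.2, -0.1]
opening: 0.919
grasp_force: 0.0
```

Request:
{"op": "carry_out", "data": {
  "plan": [
    [[-0.006, 0.025, 0, 0, 0, 0.12, 0.9], [-0.012, 0.05, 0, 0, 0, 0.24, 0.9], [-0.018, 0.08, -0.02, 0, 0, 0.36, 0.88], [-0.023, 0.1, -0.035, 0, 0, 0.48, 0.88], [-0.0255, 0.112, -0.05, 0, 0, 0.6, 0.88]]
  ]
}}

```text
time_s: 15.08
eef_pos: [0.4878, 0.3409, 0.0533]
eef_rot: [0.0, -0.637, 0.771, 0.0]
wrist_force: [-0.4, 0.2, 0.0]
opening: 0.877
grasp_force: 0.0
```

Request:
{"op": "carry_out", "data": {
  "plan": [
    [[0, 0, 0, 0, 0, 0.045, 0.88], [0, 0, 0, 0, 0, 0.045, 0.88], [0, 0, 0, 0, 0, 0.045, 0.88], [0, 0, 0, 0, 0, 0.045, 0.88], [0, 0, 0, 0, 0, 0.045, 0.88]]
  ]
}}

```text
time_s: 15.5
eef_pos: [0.4896, 0.3382, 0.0546]
eef_rot: [0.001, -0.65, 0.76, -0.0]
wrist_force: [0.9, -0.3, 0.0]
opening: 0.881
grasp_force: 0.0
```

```bash
python3 - <<'E'
from h import *
st();c=snap('top','t6')
a=np.array([np.cos(np.radians(101)),np.sin(np.radians(101))]);b=np.array([a[1],-a[0]])
m=mask(c,(310,165,362,215),(103,110,40),(125,255,255),3)
v,u=np.nonzero(m);p=np.array([P(c,x,y,.024)[:2] for x,y in zip(u,v)])*1000;al=p@a;pe=p@b
for q,lo,hi in(('near',536,546),('far',555,565)):
    k=(pe>lo)&(pe<hi)
    print(q,k.sum(),np.percentile(al[k],[2,98]).round(1),'mid',np.percentile(al[k],[2,98]).mean().round(2))
print(rect(c,m,.0192))
g=mask(c,(220,190,250,240),*GREEN,3);print('green px',g.sum())
E
```

```text
[489.6 338.2  54.6] head 171.14 perp 545.59 along 237.64 F [ 0.9 -0.3  0. ] op 0.881
near 135 [-31.1  30.8] mid -0.16
far 135 [-31.2  31.2] mid 0.04
(array([540.4, 104.5]), array([39.3, 67.4]), 10.93)Traceback (most recent call last):
  File "<stdin>", line 10, in <module>
  File "h.py", line 30, in mask
    n,l,s,_=cv2.connectedComponentsWithStats(m);return l==1+np.argmax(s[1:,4])
                                                            ~~~~~~~~~^^^^^^^^^
    return _wrapfunc(a, 'argmax', axis=axis, out=out, **kwds)
    return bound(*args, **kwds)
ValueError: attempt to get argmax of an empty sequence
```

The blue pair is now level (0.2 mm). Picking the green cell.

Request:
{"op": "carry_out", "data": {
  "plan": [
    [[0, 0, -0.015, 0, 0, 0, 0.88], [0, 0, -0.03, 0, 0, 0, 0.88], [0, 0, -0.043, 0, 0, 0, 0.88], [0, 0, -0.05, 0, 0, 0, 0.88], [0, 0, -0.053, 0, 0, 0, 0.88]]
  ]
}}

```text
time_s: 15.97
eef_pos: [0.4881, 0.3379, -0.0005]
eef_rot: [-0.001, -0.651, 0.759, 0.0]
wrist_force: [-0.7, 1.2, -0.6]
opening: 0.88
grasp_force: 0.0
```

Request:
{"op": "carry_out", "data": {
  "plan": [
    [[0, 0, 0, 0, 0, 0, 0.88], [0, 0, 0, 0, 0, 0, 0.8], [0, 0, 0, 0, 0, 0, 0.7], [0, 0, 0, 0, 0, 0, 0.6], [0, 0, 0, 0, 0, 0, 0.6]]
  ]
}}

```text
time_s: 16.38
eef_pos: [0.4899, 0.339, 0.002]
eef_rot: [0.001, -0.651, 0.759, -0.0]
wrist_force: [-0.5, 0.8, 3.7]
opening: 0.741
grasp_force: 65.9
```

Request:
{"op": "carry_out", "data": {
  "plan": [
    [[0, 0, 0, 0, 0, 0, 0.6], [0, 0, 0.003, 0, 0, 0, 0.6], [0, 0, 0.01, 0, 0, 0, 0.6], [0, 0, 0.025, 0, 0, 0, 0.6], [0, 0, 0.05, 0, 0, 0, 0.6]]
  ]
}}

```text
time_s: 16.8
eef_pos: [0.4865, 0.3374, 0.049]
eef_rot: [-0.003, -0.651, 0.759, 0.001]
wrist_force: [0.8, 0.5, -0.7]
opening: 0.739
grasp_force: 65.7
```

Request:
{"op": "carry_out", "data": {
  "plan": [
    [[0.003, -0.015, 0.025, 0, 0, -0.12, 0.6], [0.007, -0.035, 0.045, 0, 0, -0.24, 0.6], [0.012, -0.055, 0.053, 0, 0, -0.36, 0.6], [0.017, -0.08, 0.053, 0, 0, -0.48, 0.6], [0.022, -0.105, 0.053, 0, 0, -0.6, 0.6]]
  ]
}}

```text
time_s: 17.22
eef_pos: [0.5114, 0.2329, 0.1053]
eef_rot: [0.001, -0.396, 0.918, -0.0]
wrist_force: [0.4, -0.3, -1.1]
opening: 0.741
grasp_force: 65.8
```

Request:
{"op": "carry_out", "data": {
  "plan": [
    [[0.005, -0.025, 0, 0, 0, -0.12, 0.6], [0.01, -0.05, 0, 0, 0, -0.24, 0.6], [0.016, -0.075, 0, 0, 0, -0.36, 0.6], [0.022, -0.1, 0, 0, 0, -0.48, 0.6], [0.0255, -0.12, 0, 0, 0, -0.59, 0.6]]
  ]
}}

```text
time_s: 17.63
eef_pos: [0.5366, 0.1117, 0.1042]
eef_rot: [-0.0, -0.111, 0.994, -0.0]
wrist_force: [-0.2, -1.0, -0.5]
opening: 0.743
grasp_force: 65.8
```

Request:
{"op": "carry_out", "data": {
  "plan": [
    [[0.0025, -0.0078, 0, 0, 0, -0.033, 0.6], [0.0025, -0.0078, 0, 0, 0, -0.033, 0.6], [0.0025, -0.0078, 0, 0, 0, -0.033, 0.6], [0.0025, -0.0078, 0, 0, 0, -0.033, 0.6], [0.0025, -0.0078, 0, 0, 0, -0.033, 0.6]]
  ]
}}

```text
time_s: 18.05
eef_pos: [0.5385, 0.1069, 0.1038]
eef_rot: [-0.0, -0.099, 0.995, 0.0]
wrist_force: [0.1, 0.2, -0.2]
opening: 0.74
grasp_force: 65.8
```

```bash
python3 - <<'E'
from h import *
st();c=snap('scene','s7')
hsv=cv2.cvtColor(c['pixels'],cv2.COLOR_RGB2HSV);m=cv2.inRange(hsv,(45,80,20),(90,255,255));m[:, :300]=0;m[:,380:]=0;m[195:]=0
m=m>0;v,u=np.nonzero(m);print(m.sum(),u.min(),u.max(),v.min(),v.max())
print('green',cyl(c,m,101.1,z0=(.06,.2)))
B=((100,90,30),(125,255,255));M=mask(c,(300,180,350,210),*B);w=cloud(c)
print('pair far/near cols',cyl(c,M,101.1,z0=(.005,.06)))
st()
E
```

```text
[538.5 106.9 103.8] head 101.35 perp 549.01 along 1.22 F [ 0.1  0.2 -0.2] op 0.74
860 326 379 70 168
green (array([548.91044375, 113.89161935]), array([-31.96394541,  26.98615209]), 99, np.float64(1.3293962827162586))
pair far/near cols (array([543.16313086,  19.34586667]), array([-33.34700567,  34.76232758]), 266, np.float64(4.039701258832817))
[538.6 106.9 103.8] head 101.34 perp 549.07 along 1.2 F [0.2 0.1 0.1] op 0.744
```

Request:
{"op": "carry_out", "data": {
  "plan": [
    [[0.0012, -0.0007, -0.02, 0, 0, -0.004, 0.6], [0.0012, -0.0007, -0.04, 0, 0, -0.004, 0.6], [0.0012, -0.0007, -0.055, 0, 0, -0.004, 0.6], [0.0012, -0.0007, -0.066, 0, 0, -0.004, 0.6], [0.0012, -0.0007, -0.072, 0, 0, -0.004, 0.6]]
  ]
}}

```text
time_s: 18.52
eef_pos: [0.539, 0.1057, 0.0303]
eef_rot: [-0.001, -0.096, 0.995, 0.0]
wrist_force: [-0.6, 0.4, 0.3]
opening: 0.742
grasp_force: 65.8
```

Request:
{"op": "carry_out", "data": {
  "plan": [
    [[0, 0, -0.001, 0, 0, 0, 0.6], [0, 0, -0.002, 0, 0, 0, 0.6], [0, 0, -0.004, 0, 0, 0, 0.6], [0, 0, -0.005, 0, 0, 0, 0.6], [0, 0, -0.006, 0, 0, 0, 0.6]]
  ]
}}

```text
time_s: 18.93
eef_pos: [0.5407, 0.105, 0.0265]
eef_rot: [0.001, -0.095, 0.995, -0.0]
wrist_force: [0.4, -0.8, -1.2]
opening: 0.736
grasp_force: 65.8
```

```bash
python3 -c "from h import *;st()"
```

```text
[540.7 105.   26.5] head 100.96 perp 550.79 along -1.06 F [ 0.4 -0.8 -1.2] op 0.736
```

Request:
{"op": "carry_out", "data": {
  "plan": [
    [[-0.0007, 0.0012, 0, 0, 0, 0.001, 0.6], [-0.0007, 0.0012, 0, 0, 0, 0.001, 0.6], [-0.0007, 0.0012, -0.001, 0, 0, 0.001, 0.6], [-0.0007, 0.0012, -0.002, 0, 0, 0.001, 0.6], [-0.0007, 0.0012, -0.002, 0, 0, 0.001, 0.6]]
  ]
}}

```text
time_s: 19.35
eef_pos: [0.5395, 0.1062, 0.0239]
eef_rot: [0.0, -0.096, 0.995, -0.0]
wrist_force: [0.7, -0.6, -0.3]
opening: 0.742
grasp_force: 65.9
```

```bash
python3 -c "from h import *;st()"
```

```text
[539.5 106.2  23.9] head 101.01 perp 549.82 along 0.33 F [ 0.7 -0.6 -0.3] op 0.742
```

Well aligned. Lowering to contact.

Request:
{"op": "carry_out", "data": {
  "plan": [
    [[0, 0, -0.0005, 0, 0, 0, 0.6], [0, 0, -0.001, 0, 0, 0, 0.6], [0, 0, -0.001, 0, 0, 0, 0.6], [0, 0, -0.001, 0, 0, 0, 0.6], [0, 0, -0.001, 0, 0, 0, 0.6]]
  ]
}}

```text
time_s: 19.77
eef_pos: [0.5399, 0.1062, 0.0238]
eef_rot: [0.0, -0.096, 0.995, -0.0]
wrist_force: [-2.0, 0.3, 7.2]
opening: 0.742
grasp_force: 66.7
```

```bash
python3 -c "from h import *;st()"
```

```text
[539.9 106.2  23.8] head 101.01 perp 550.21 along 0.3 F [-2.   0.3  7.2] op 0.742
```

Contact at the saddle height with 7 N. Releasing and rising.

Request:
{"op": "carry_out", "data": {
  "plan": [
    [[0, 0, 0.0005, 0, 0, 0, 0.6], [0, 0, 0.0005, 0, 0, 0, 0.76], [0, 0, 0.0005, 0, 0, 0, 0.8], [0, 0, 0.001, 0, 0, 0, 0.84], [0, 0, 0.001, 0, 0, 0, 0.88]]
  ]
}}

```text
time_s: 20.18
eef_pos: [0.5394, 0.1062, 0.0238]
eef_rot: [-0.0, -0.096, 0.995, 0.0]
wrist_force: [-0.4, -0.1, -0.4]
opening: 0.875
grasp_force: 0.0
```

Request:
{"op": "carry_out", "data": {
  "plan": [
    [[0, 0, 0.004, 0, 0, 0, 0.88], [0, 0, 0.015, 0, 0, 0, 0.88], [0, 0, 0.045, 0, 0, 0, 0.88], [0, 0, 0.085, 0, 0, 0, 0.88], [0, 0, 0.125, 0, 0, 0, 0.7]]
  ]
}}

```text
time_s: 20.6
eef_pos: [0.5385, 0.1062, 0.1503]
eef_rot: [-0.001, -0.096, 0.995, 0.0]
wrist_force: [1.6, -0.0, 0.4]
opening: 0.755
grasp_force: 0.0
```

Request:
{"op": "carry_out", "data": {
  "plan": [
    [[-0.02, 0.02, 0.03, 0, 0, -0.12, 0.5], [-0.04, 0.05, 0.05, 0, 0, -0.24, 0.3], [-0.05, 0.08, 0.05, 0, 0, -0.36, 0.3], [-0.05, 0.11, 0.05, 0, 0, -0.48, 0.3], [-0.05, 0.14, 0.05, 0, 0, -0.6, 0.3]]
  ]
}}

```text
time_s: 21.02
eef_pos: [0.4892, 0.2476, 0.2012]
eef_rot: [0.001, 0.205, 0.979, 0.001]
wrist_force: [0.2, -0.3, 0.4]
opening: 0.302
grasp_force: 0.0
```

```bash
python3 - <<'E'
from h import *
st();c=snap('scene','s8');t=snap('top','t8')
a=cv2.resize(c['pixels'][135:220,280:345,::-1],None,fx=6,fy=6,interpolation=cv2.INTER_CUBIC)
b=cv2.resize(t['pixels'][115:220,300:365,::-1],None,fx=4.85,fy=4.857,interpolation=cv2.INTER_CUBIC)[:510]
cv2.imwrite('pics/s8c.png',np.hstack([a,b]))
m=mask(t,(310,165,362,215),*GREEN,3);print('green rect',m.sum(),rect(t,m,.0348))
E
```

```text
[489.2 247.6 201.2] head 66.29 perp 527.71 along 148.84 F [ 0.2 -0.3  0.4] op 0.302
green rect 260 (array([540.3, 104.9]), array([20.6, 68.6]), 11.45)
```

View pics/s8c.png

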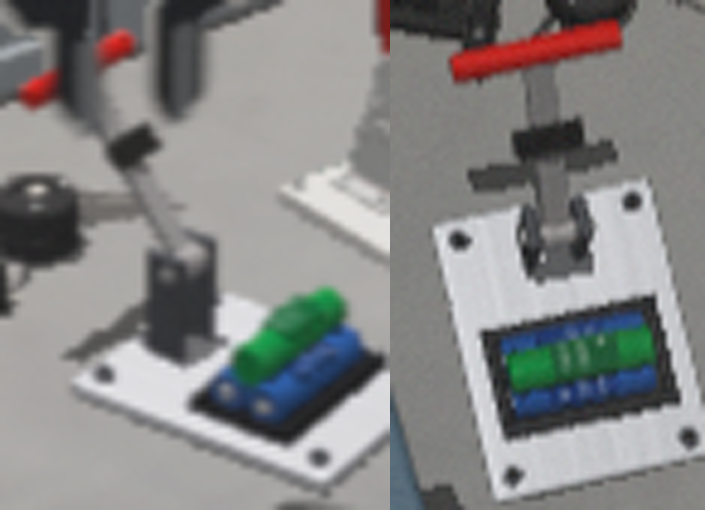

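The crop shows the green cell saddled on the two blue ones, its flat minus end towards the camera over their plus ends. Its scene position is about (328,191). The top outline puts it 0.4 mm from the pair's centre. The red handle is untouched at top pixel (330,127). Now the hold-down.

Request:
{"op": "carry_out", "data": {
  "plan": [
    [[0.02, -0.01, 0, 0, 0, -0.12, 0.3], [0.045, -0.025, 0, 0, 0, -0.24, 0.3], [0.07, -0.04, 0, 0, 0, -0.36, 0.3], [0.095, -0.055, 0, 0, 0, -0.48, 0.3], [0.12, -0.07, 0, 0, 0, -0.6, 0.3]]
  ]
}}

```text
time_s: 21.53
eef_pos: [0.6105, 0.1747, 0.1997]
eef_rot: [0.0, 0.485, 0.875, 0.0]
wrist_force: [0.4, -0.3, 0.5]
opening: 0.3
grasp_force: 0.0
```

Request:
{"op": "carry_out", "data": {
  "plan": [
    [[0.015, -0.01, -0.01, 0, 0, -0.12, 0.3], [0.03, -0.02, -0.02, 0, 0, -0.24, 0.3], [0.0385, -0.0293, -0.03, 0, 0, -0.363, 0.3], [0.0385, -0.0293, -0.035, 0, 0, -0.363, 0.3], [0.0385, -0.0293, -0.035, 0, 0, -0.363, 0.3]]
  ]
}}

```text
time_s: 21.95
eef_pos: [0.6469, 0.1458, 0.1625]
eef_rot: [-0.001, 0.632, 0.775, -0.001]
wrist_force: [0.6, 0.6, 0.0]
opening: 0.303
grasp_force: 0.0
```

```bash
python3 - <<'E'
from h import *
st();c=snap('scene','s9')
cv2.imwrite('pics/s9c.png',cv2.resize(c['pixels'][105:205,255:345,::-1],None,fx=6,fy=6,interpolation=cv2.INTER_CUBIC))
E
```

```text
[646.9 145.8 162.5] head 11.64 perp 662.92 along 18.55 F [0.6 0.6 0. ] op 0.303
```

View pics/s9c.png

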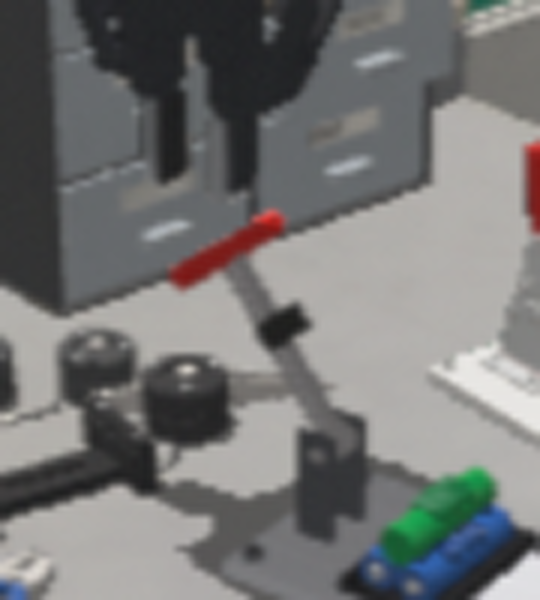

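The crop shows the fingers above the camera-near (+y) half of the red bar, bar ends at about (175,278) and (280,218) in the crop, both sides clear. Descending and gripping the bar.

Request:
{"op": "carry_out", "data": {
  "plan": [
    [[0.0006, 0.0025, -0.01, 0, 0, -0.009, 0.3], [0.0006, 0.0025, -0.02, 0, 0, -0.009, 0.3], [0.0006, 0.0025, -0.03, 0, 0, -0.009, 0.3], [0.0006, 0.0025, -0.04, 0, 0, -0.009, 0.3], [0.0006, 0.0025, -0.0435, 0, 0, -0.009, 0.3]]
  ]
}}

```text
time_s: 22.42
eef_pos: [0.6469, 0.1497, 0.1177]
eef_rot: [-0.001, 0.636, 0.772, -0.001]
wrist_force: [0.2, -0.1, -0.7]
opening: 0.299
grasp_force: 0.0
```

Request:
{"op": "carry_out", "data": {
  "plan": [
    [[0, 0, 0, 0, 0, 0, 0.3], [0, 0, 0, 0, 0, 0, 0.2], [0, 0, 0, 0, 0, 0, 0.1], [0, 0, 0, 0, 0, 0, 0], [0, 0, 0, 0, 0, 0, 0]]
  ]
}}

```text
time_s: 22.83
eef_pos: [0.6486, 0.1494, 0.1207]
eef_rot: [0.0, 0.636, 0.771, 0.0]
wrist_force: [-1.8, 0.8, -1.1]
opening: 0.111
grasp_force: 58.7
```

```bash
python3 - <<'E'
from h import *
st();print(get_obs()['grasp_force'])
a=np.array([-.1925,.9813]);b=np.array([.9813,.1925])
q0=2.24;r=lambda q:np.array([*((550.2+55-95*np.cos(q))*b),52+95*np.sin(q)])
for q in np.linspace(q0,0,8):print(round(q,2),(r(q)-r(q0)).round(1))
E
```

```text
[648.6 149.4 120.7] head 10.95 perp 665.19 along 21.75 F [-1.8  0.8 -1.1] op 0.111
58.69132339954376
2.24 [0. 0. 0.]
1.92 [-25.9  -5.1  14.8]
1.6 [-55.1 -10.8  20.4]
1.28 [-84.6 -16.6  16.5]
0.96 [-111.3  -21.8    3.3]
0.64 [-132.6  -26.   -17.8]
0.32 [-146.3  -28.7  -44.6]
0.0 [-151.1  -29.6  -74.5]
```

Bar gripped. Working out the arc in rows, relative to each call's start.

```bash
python3 - <<'E'
from h import *
b=np.array([.9813,.1925]);q0=2.25;r=lambda q:np.array([*((605.2-95*np.cos(q))*b),52+95*np.sin(q)])
qs=np.linspace(q0,0.05,36)
for k in range(7):print(round(qs[5*k+5],2),[(r(q)-r(qs[5*k])).round(1).tolist() for q in qs[5*k+1:5*k+6]])
E
```

```text
1.94 [[-4.7, -0.9, 3.6], [-9.6, -1.9, 6.9], [-14.6, -2.9, 9.9], [-19.9, -3.9, 12.5], [-25.3, -5.0, 14.8]]
1.62 [[-5.5, -1.1, 2.0], [-11.2, -2.2, 3.6], [-16.9, -3.3, 4.8], [-22.7, -4.5, 5.6], [-28.6, -5.6, 6.1]]
1.31 [[-5.9, -1.1, 0.1], [-11.7, -2.3, -0.1], [-17.5, -3.4, -0.8], [-23.3, -4.6, -1.8], [-29.0, -5.7, -3.2]]
0.99 [[-5.6, -1.1, -1.7], [-11.1, -2.2, -3.8], [-16.4, -3.2, -6.3], [-21.6, -4.2, -9.0], [-26.6, -5.2, -12.1]]
0.68 [[-4.8, -0.9, -3.4], [-9.4, -1.8, -7.1], [-13.7, -2.7, -11.1], [-17.8, -3.5, -15.4], [-21.6, -4.2, -19.9]]
0.36 [[-3.5, -0.7, -4.8], [-6.8, -1.3, -9.7], [-9.7, -1.9, -14.9], [-12.3, -2.4, -20.3], [-14.5, -2.9, -25.8]]
0.05 [[-1.9, -0.4, -5.6], [-3.5, -0.7, -11.4], [-4.7, -0.9, -17.2], [-5.5, -1.1, -23.1], [-6.0, -1.2, -29.1]]
```

Request:
{"op": "carry_out", "data": {
  "plan": [
    [[-0.0047, -0.0009, 0.0036, 0, 0, 0, 0], [-0.0096, -0.0019, 0.0069, 0, 0, 0, 0], [-0.0146, -0.0029, 0.0099, 0, 0, 0, 0], [-0.0199, -0.0039, 0.0125, 0, 0, 0, 0], [-0.0253, -0.005, 0.0148, 0, 0, 0, 0]]
  ]
}}

```text
time_s: 23.25
eef_pos: [0.6242, 0.1444, 0.1369]
eef_rot: [0.001, 0.637, 0.771, 0.001]
wrist_force: [5.1, 0.3, 2.6]
opening: 0.107
grasp_force: 58.8
```

```bash
python3 -c "
from h import *
st();print(get_obs()['torque'],get_obs()['grasp_force'])"
```

```text
[624.2 144.4 136.9] head 10.94 perp 640.35 along 21.54 F [5.1 0.3 2.6] op 0.107
[ 0.1222658  -0.68591232  0.15032201] 58.79351019859314
```

Forces are small. Continuing along the arc.

Request:
{"op": "carry_out", "data": {
  "plan": [
    [[-0.0055, -0.0011, 0.002, 0, 0, 0, 0], [-0.0112, -0.0022, 0.0036, 0, 0, 0, 0], [-0.0169, -0.0033, 0.0048, 0, 0, 0, 0], [-0.0227, -0.0045, 0.0056, 0, 0, 0, 0], [-0.0286, -0.0056, 0.0061, 0, 0, 0, 0]]
  ]
}}

```text
time_s: 23.67
eef_pos: [0.5972, 0.1391, 0.1451]
eef_rot: [0.003, 0.637, 0.771, 0.003]
wrist_force: [5.2, 1.6, 8.1]
opening: 0.106
grasp_force: 58.7
```

Request:
{"op": "carry_out", "data": {
  "plan": [
    [[-0.0059, -0.0011, 0.0001, 0, 0, 0, 0], [-0.0117, -0.0023, -0.0001, 0, 0, 0, 0], [-0.0175, -0.0034, -0.0008, 0, 0, 0, 0], [-0.0233, -0.0046, -0.0018, 0, 0, 0, 0], [-0.029, -0.0057, -0.0032, 0, 0, 0, 0]]
  ]
}}

```text
time_s: 24.08
eef_pos: [0.5696, 0.1331, 0.1447]
eef_rot: [0.004, 0.636, 0.771, 0.004]
wrist_force: [-0.9, -0.3, 25.1]
opening: 0.102
grasp_force: 59.3
```

Request:
{"op": "carry_out", "data": {
  "plan": [
    [[-0.0056, -0.0011, -0.0017, 0, 0, 0, 0], [-0.0111, -0.0022, -0.0038, 0, 0, 0, 0], [-0.0164, -0.0032, -0.0063, 0, 0, 0, 0], [-0.0216, -0.0042, -0.009, 0, 0, 0, 0], [-0.0266, -0.0052, -0.0121, 0, 0, 0, 0]]
  ]
}}

```text
time_s: 24.5
eef_pos: [0.5383, 0.1265, 0.129]
eef_rot: [0.001, 0.636, 0.772, -0.001]
wrist_force: [-5.8, -11.4, 13.6]
opening: 0.101
grasp_force: 73.6
```

```bash
python3 -c "
from h import *
st();print(get_obs()['torque'],get_obs()['grasp_force'])"
```

```text
[538.3 126.5 129. ] head 10.98 perp 552.55 along 20.51 F [ -5.8 -11.4  13.6] op 0.101
[-2.54488054  0.71999615 -0.13276796] 73.56922030448914
```

The bar seems to be creeping towards the fingertips. The hinge is stiff enough to stay put, so I'll regrip a little deeper.

Request:
{"op": "carry_out", "data": {
  "plan": [
    [[0, 0, 0, 0, 0, 0, 0.15], [0, 0, 0, 0, 0, 0, 0.28], [0, 0, 0, 0, 0, 0, 0.28], [0, 0, 0, 0, 0, 0, 0.28], [0, 0, 0, 0, 0, 0, 0.28]]
  ]
}}

```text
time_s: 24.92
eef_pos: [0.5388, 0.128, 0.1258]
eef_rot: [-0.0, 0.636, 0.771, -0.0]
wrist_force: [0.3, -0.2, 0.5]
opening: 0.283
grasp_force: 0.0
```

```bash
python3 - <<'E'
from h import *
st();c=snap('scene','s10')
w=cloud(c);m=mask(c,(270,90,370,205),*RED);v,u=np.nonzero(m);p=w[m];p=p[p[:,2]>.06];print(u.mean(),v.mean(),len(p),p.mean(0).round(4))
print('bar perp,z',cyl(c,m,101.1,r=.006,z0=(.06,.2)))
E
```

```text
[538.8 128.  125.8] head 10.94 perp 553.4 along 21.84 F [ 0.3 -0.2  0.5] op 0.283
346.0 142.4375 16 [ 0.6347 -0.0616  0.0836]
bar perp,z (array([614.77534604,  82.99004977]), array([-186.3878931 , -176.40196831]), 16, np.float64(2.7733694938742386))
```

```bash
python3 - <<'E'
from h import *
c=load('s10');hsv=cv2.cvtColor(c['pixels'],cv2.COLOR_RGB2HSV);w=cloud(c)
for hh in((0,120,50),(8,255,255)),:
    n,l,s,ce=cv2.connectedComponentsWithStats(cv2.inRange(hsv,*hh))
    for i in range(1,n):
        if s[i,4]>8:
            p=w[l==i];print(s[i],ce[i].round(0),np.median(p,0).round(3))
            if .5<np.median(p[:,0])<.6 and np.median(p[:,2])>.08: print(cyl(c,l==i,101.1,r=.006,z0=(.08,.2)))
cv2.imwrite('pics/s10c.png',cv2.resize(c['pixels'][110:210,275:365,::-1],None,fx=6,fy=6,interpolation=cv2.INTER_CUBIC))
E
```

```text
[344 139   5   8  21] [346. 142.] [ 0.635 -0.063  0.084]
[333 151   5   5  16] [335. 153.] [0.542 0.08  0.133]
(array([551.54777733, 128.79122426]), array([-34.09577678,   9.93107079]), 16, np.float64(5.722740541280012))
[320 159   5   5  19] [322. 161.] [0.532 0.138 0.133]
(array([551.22508575, 128.56211525]), array([22.53442674, 35.0113252 ]), 19, np.float64(2.2521174363581347))
[163 249  21  23 102] [174. 258.] [0.587 0.514 0.013]
```

View pics/s10c.png

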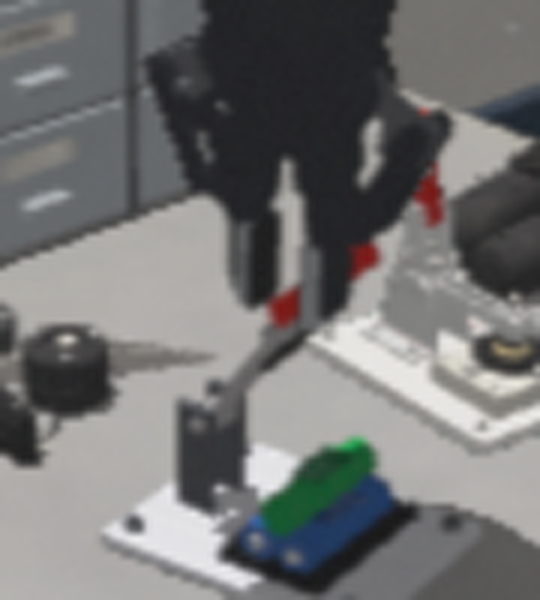

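The crop shows the hold-down past upright, standing by itself, with the bar still between the fingers and the pack undisturbed. The bar's visible parts are at scene pixels (322,161) and (335,153). That was my eleventh view, one over the limit of ten, so from here I work by numbers only. Regripping 4 mm deeper.

Request:
{"op": "carry_out", "data": {
  "plan": [
    [[-0.0015, 0, -0.002, 0, 0, 0, 0.28], [-0.0015, 0, -0.004, 0, 0, 0, 0.28], [-0.0015, 0, -0.004, 0, 0, 0, 0.15], [-0.0015, 0, -0.004, 0, 0, 0, 0], [-0.0015, 0, -0.004, 0, 0, 0, 0]]
  ]
}}

```text
time_s: 25.38
eef_pos: [0.5371, 0.1279, 0.1217]
eef_rot: [-0.0, 0.636, 0.771, -0.0]
wrist_force: [-0.4, -0.7, -0.2]
opening: 0.112
grasp_force: 58.5
```

```bash
python3 - <<'E'
from h import *
st()
b=np.array([.9813,.1925]);p=np.array(get_obs()['eef_pos'])*1000
q0=np.arccos((605.2-p[:2]@np.array([.9813,.1925]))/95);print(q0,52+95*np.sin(q0));r=lambda q:np.array([*((605.2-95*np.cos(q))*b),52+95*np.sin(q)])
qs=np.linspace(q0,0.06,16)
for k in range(3):print(round(qs[5*k+5],2),[(r(q)-r(qs[5*k])).round(1).tolist() for q in qs[5*k+1:5*k+6]])
E
```

```text
[537.1 127.9 121.7] head 10.96 perp 551.7 along 22.14 F [-0.4 -0.7 -0.2] op 0.112
0.972636413037463 130.50545475163156
0.67 [[-4.6, -0.9, -3.4], [-9.0, -1.8, -7.1], [-13.1, -2.6, -11.0], [-17.0, -3.3, -15.2], [-20.7, -4.1, -19.6]]
0.36 [[-3.4, -0.7, -4.6], [-6.5, -1.3, -9.5], [-9.3, -1.8, -14.5], [-11.8, -2.3, -19.7], [-13.9, -2.7, -25.0]]
0.06 [[-1.9, -0.4, -5.5], [-3.4, -0.7, -11.0], [-4.6, -0.9, -16.7], [-5.4, -1.1, -22.4], [-5.9, -1.2, -28.1]]
```

Request:
{"op": "carry_out", "data": {
  "plan": [
    [[-0.0046, -0.0009, -0.0034, 0, 0, 0, 0], [-0.009, -0.0018, -0.0071, 0, 0, 0, 0], [-0.0131, -0.0026, -0.011, 0, 0, 0, 0], [-0.017, -0.0033, -0.0152, 0, 0, 0, 0], [-0.0207, -0.0041, -0.0196, 0, 0, 0, 0]]
  ]
}}

```text
time_s: 25.8
eef_pos: [0.5177, 0.1239, 0.1026]
eef_rot: [0.001, 0.636, 0.771, 0.001]
wrist_force: [5.6, 2.6, -0.9]
opening: 0.113
grasp_force: 60.6
```

Request:
{"op": "carry_out", "data": {
  "plan": [
    [[-0.0034, -0.0007, -0.0046, 0, 0, 0, 0], [-0.0065, -0.0013, -0.0095, 0, 0, 0, 0], [-0.0093, -0.0018, -0.0145, 0, 0, 0, 0], [-0.0118, -0.0023, -0.0197, 0, 0, 0, 0], [-0.0139, -0.0027, -0.025, 0, 0, 0, 0]]
  ]
}}

```text
time_s: 26.22
eef_pos: [0.5034, 0.121, 0.0772]
eef_rot: [0.001, 0.636, 0.771, 0.001]
wrist_force: [3.0, 2.7, 2.6]
opening: 0.111
grasp_force: 63.4
```

```bash
python3 -c "
from h import *
st();print(get_obs()['torque'],get_obs()['grasp_force'])"
```

```text
[503.4 121.   77.2] head 10.94 perp 517.24 along 21.86 F [3.  2.7 2.6] op 0.111
[ 0.28994077 -1.04892543  0.11581578] 63.436843156814575
```

Request:
{"op": "carry_out", "data": {
  "plan": [
    [[-0.0019, -0.0004, -0.0055, 0, 0, 0, 0], [-0.0034, -0.0007, -0.011, 0, 0, 0, 0], [-0.0046, -0.0009, -0.0165, 0, 0, 0, 0], [-0.0053, -0.001, -0.021, 0, 0, 0, 0], [-0.0057, -0.0011, -0.025, 0, 0, 0, 0]]
  ]
}}

```text
time_s: 26.63
eef_pos: [0.4967, 0.1197, 0.0516]
eef_rot: [-0.0, 0.636, 0.771, -0.001]
wrist_force: [1.6, 0.2, 2.7]
opening: 0.112
grasp_force: 66.0
```

Request:
{"op": "carry_out", "data": {
  "plan": [
    [[-0.0002, 0, -0.0015, 0, 0, 0, 0], [-0.0004, 0, -0.003, 0, 0, 0, 0], [-0.0004, 0, -0.0045, 0, 0, 0, 0], [-0.0004, 0, -0.005, 0, 0, 0, 0], [-0.0004, 0, -0.005, 0, 0, 0, 0]]
  ]
}}

```text
time_s: 27.05
eef_pos: [0.4963, 0.1197, 0.0472]
eef_rot: [-0.0, 0.636, 0.771, -0.001]
wrist_force: [0.3, -3.0, 1.8]
opening: 0.117
grasp_force: 66.2
```

```bash
python3 -c "
from h import *
st();print(get_obs()['torque'],get_obs()['grasp_force'])"
```

```text
[496.3 119.7  47.2] head 10.95 perp 510.05 along 21.95 F [ 0.3 -3.   1.8] op 0.117
[-0.4709155  -0.30227138  0.10230478] 66.17993474006653
```

Request:
{"op": "carry_out", "data": {
  "plan": [
    [[0, 0, -0.001, 0, 0, 0, 0], [0, 0, -0.002, 0, 0, 0, 0], [0, 0, -0.003, 0, 0, 0, 0], [0, 0, -0.003, 0, 0, 0, 0], [0, 0, -0.003, 0, 0, 0, 0]]
  ]
}}

```text
time_s: 27.47
eef_pos: [0.4961, 0.1197, 0.0442]
eef_rot: [-0.0, 0.636, 0.771, -0.001]
wrist_force: [-3.2, -3.4, 4.1]
opening: 0.117
grasp_force: 66.4
```

Request:
{"op": "carry_out", "data": {
  "plan": [
    [[0, 0, -0.0005, 0, 0, 0, 0], [0, 0, -0.001, 0, 0, 0, 0], [0, 0, -0.001, 0, 0, 0, 0], [0, 0, -0.001, 0, 0, 0, 0], [0, 0, -0.001, 0, 0, 0, 0]]
  ]
}}

```text
time_s: 27.88
eef_pos: [0.4961, 0.1197, 0.0433]
eef_rot: [-0.0, 0.636, 0.771, -0.001]
wrist_force: [-4.8, -3.5, 6.4]
opening: 0.113
grasp_force: 66.5
```

```bash
python3 -c "
from h import *
st()"
```

```text
[496.1 119.7  43.3] head 10.96 perp 509.86 along 22.0 F [-4.8 -3.5  6.4] op 0.113
```

Request:
{"op": "carry_out", "data": {
  "plan": [
    [[0, 0, -0.0005, 0, 0, 0, 0], [0, 0, -0.001, 0, 0, 0, 0], [0, 0, -0.001, 0, 0, 0, 0], [0, 0, -0.001, 0, 0, 0, 0], [0, 0, -0.001, 0, 0, 0, 0]]
  ]
}}

```text
time_s: 28.3
eef_pos: [0.4958, 0.1197, 0.0416]
eef_rot: [-0.001, 0.636, 0.771, -0.001]
wrist_force: [-1.6, -5.9, -2.2]
opening: 0.115
grasp_force: 66.9
```

Request:
{"op": "carry_out", "data": {
  "plan": [
    [[0, 0, -0.0005, 0, 0, 0, 0], [0, 0, -0.001, 0, 0, 0, 0], [0, 0, -0.001, 0, 0, 0, 0], [0, 0, -0.001, 0, 0, 0, 0], [0, 0, -0.001, 0, 0, 0, 0]]
  ]
}}

```text
time_s: 28.72
eef_pos: [0.4958, 0.1197, 0.0408]
eef_rot: [-0.001, 0.636, 0.771, -0.001]
wrist_force: [-2.7, -4.2, -1.5]
opening: 0.11
grasp_force: 67.1
```

```bash
python3 - <<'E'
from h import *
st();c=snap('scene','s11');t=snap('top','t11');w=cloud(c)
hsv=cv2.cvtColor(c['pixels'],cv2.COLOR_RGB2HSV)
n,l,s,ce=cv2.connectedComponentsWithStats(cv2.inRange(hsv,(0,120,50),(8,255,255)))
for i in range(1,n):
    if s[i,4]>8: print(s[i],np.median(w[l==i],0).round(3),cyl(c,l==i,101.1,r=.006,z0=(.03,.1)) if 300<ce[i][0]<350 and ce[i][1]>160 else '')
E
```

```text
[495.8 119.7  40.8] head 10.95 perp 509.58 along 22.05 F [-2.7 -4.2 -1.5] op 0.11
[333 191   3   5  14] [0.494 0.13  0.056] (array([506.6126416 ,  54.66373225]), array([28.04884386, 34.93977497]), 14, np.float64(1.9102747761049925))
[163 249  21  23 102] [0.588 0.513 0.012]
```

The bar may have slipped in the grip at the end. I'll release, then press down on the bar from above with shut fingers, which gives a clear stop at q = 0 (tips at z = 58 mm).

Request:
{"op": "carry_out", "data": {
  "plan": [
    [[0, 0, 0, 0, 0, 0, 0.2], [0, 0, 0, 0, 0, 0, 0.28], [0, 0, 0.003, 0, 0, 0, 0.28], [0, 0, 0.02, 0, 0, 0, 0.28], [0, 0, 0.04, 0, 0, 0, 0.28]]
  ]
}}

```text
time_s: 29.23
eef_pos: [0.4958, 0.1204, 0.0809]
eef_rot: [-0.001, 0.637, 0.771, -0.001]
wrist_force: [0.4, -0.2, 0.5]
opening: 0.278
grasp_force: 0.0
```

Request:
{"op": "carry_out", "data": {
  "plan": [
    [[0, -0.002, 0, 0, 0, 0, 0.1], [0, -0.002, -0.003, 0, 0, 0, 0], [0, -0.002, -0.007, 0, 0, 0, 0], [0, -0.002, -0.011, 0, 0, 0, 0], [0, -0.002, -0.014, 0, 0, 0, 0]]
  ]
}}

```text
time_s: 29.65
eef_pos: [0.4957, 0.1181, 0.0658]
eef_rot: [-0.001, 0.636, 0.771, -0.001]
wrist_force: [-0.1, -0.3, 0.2]
opening: 0.001
grasp_force: 0.0
```

```bash
python3 - <<'E'
from h import *
st();c=snap('scene','s12');w=cloud(c)
hsv=cv2.cvtColor(c['pixels'],cv2.COLOR_RGB2HSV)
n,l,s,ce=cv2.connectedComponentsWithStats(cv2.inRange(hsv,(0,120,50),(8,255,255)))
for i in range(1,n):
    if s[i,4]>8: print(s[i],np.median(w[l==i],0).round(3),cyl(c,l==i,101.1,r=.006,z0=(.03,.1)) if 300<ce[i][0]<370 and ce[i][1]>160 else '')
E
```

```text
[495.7 118.1  65.8] head 10.94 perp 509.17 along 20.42 F [-0.1 -0.3  0.2] op 0.001
[334 181  17  14  59] [0.497 0.092 0.058] (array([510.14834563,  54.57354481]), array([-36.96991679,  35.22899226]), 59, np.float64(2.8918541528721424))
[163 249  21  23 102] [0.588 0.514 0.012]
```

Request:
{"op": "carry_out", "data": {
  "plan": [
    [[0, 0, -0.0015, 0, 0, 0, 0], [0, 0, -0.003, 0, 0, 0, 0], [0, 0, -0.0045, 0, 0, 0, 0], [0, 0, -0.0055, 0, 0, 0, 0], [0, 0, -0.006, 0, 0, 0, 0]]
  ]
}}

```text
time_s: 30.12
eef_pos: [0.4968, 0.118, 0.0613]
eef_rot: [-0.0, 0.636, 0.771, -0.0]
wrist_force: [-0.3, -0.0, 0.5]
opening: 0.001
grasp_force: 0.2
```

Request:
{"op": "carry_out", "data": {
  "plan": [
    [[0, 0, -0.0005, 0, 0, 0, 0], [0, 0, -0.001, 0, 0, 0, 0], [0, 0, -0.001, 0, 0, 0, 0], [0, 0, -0.001, 0, 0, 0, 0], [0, 0, -0.001, 0, 0, 0, 0]]
  ]
}}

```text
time_s: 30.53
eef_pos: [0.4969, 0.118, 0.0605]
eef_rot: [0.0, 0.636, 0.771, 0.0]
wrist_force: [0.2, -0.2, -0.8]
opening: 0.0
grasp_force: 0.0
```

```bash
python3 -c "
from h import *
st()"
```

```text
[496.9 118.   60.5] head 10.94 perp 510.34 along 20.12 F [ 0.2 -0.2 -0.8] op 0.0
```

Request:
{"op": "carry_out", "data": {
  "plan": [
    [[0, 0, -0.0005, 0, 0, 0, 0], [0, 0, -0.001, 0, 0, 0, 0], [0, 0, -0.0015, 0, 0, 0, 0], [0, 0, -0.0015, 0, 0, 0, 0], [0, 0, -0.0015, 0, 0, 0, 0]]
  ]
}}

```text
time_s: 30.95
eef_pos: [0.4968, 0.118, 0.0588]
eef_rot: [-0.0, 0.636, 0.771, -0.0]
wrist_force: [-0.2, -0.8, 0.1]
opening: -0.001
grasp_force: 0.0
```

Request:
{"op": "carry_out", "data": {
  "plan": [
    [[0, 0, -0.0005, 0, 0, 0, 0], [0, 0, -0.001, 0, 0, 0, 0], [0, 0, -0.001, 0, 0, 0, 0], [0, 0, -0.001, 0, 0, 0, 0], [0, 0, -0.001, 0, 0, 0, 0]]
  ]
}}

```text
time_s: 31.37
eef_pos: [0.4969, 0.118, 0.058]
eef_rot: [0.0, 0.636, 0.771, 0.0]
wrist_force: [-0.5, -0.3, 2.3]
opening: -0.002
grasp_force: 1.2
```

```bash
python3 -c "
from h import *
st()"
```

```text
[496.9 118.   58. ] head 10.94 perp 510.28 along 20.12 F [-0.5 -0.3  2.3] op -0.002
```

Request:
{"op": "carry_out", "data": {
  "plan": [
    [[0, 0, -0.0005, 0, 0, 0, 0], [0, 0, -0.001, 0, 0, 0, 0], [0, 0, -0.001, 0, 0, 0, 0], [0, 0, -0.001, 0, 0, 0, 0], [0, 0, -0.001, 0, 0, 0, 0]]
  ]
}}

```text
time_s: 31.78
eef_pos: [0.4969, 0.118, 0.0576]
eef_rot: [0.0, 0.636, 0.771, -0.0]
wrist_force: [-2.9, 0.3, 8.7]
opening: -0.004
grasp_force: 4.4
```

```bash
python3 -c "
from h import *
st()"
```

```text
[496.9 118.   57.6] head 10.95 perp 510.36 along 20.14 F [-2.9  0.3  8.7] op -0.004
```

A firm stop at z = 57.6 mm with 8.7 N means the pad rests on the green cell. Retreating and checking.

Request:
{"op": "carry_out", "data": {
  "plan": [
    [[0, 0, 0.003, 0, 0, 0, 0], [0, 0, 0.015, 0, 0, 0, 0], [0, 0, 0.045, 0, 0, 0, 0], [0, 0, 0.085, 0, 0, 0, 0], [-0.01, 0.01, 0.12, 0, 0, 0, 0]]
  ]
}}

```text
time_s: 32.2
eef_pos: [0.4877, 0.1269, 0.1784]
eef_rot: [0.0, 0.637, 0.771, -0.0]
wrist_force: [1.9, 0.4, 0.2]
opening: 0.002
grasp_force: 0.0
```

Request:
{"op": "carry_out", "data": {
  "plan": [
    [[-0.02, 0.03, 0.01, 0, 0, 0, 0], [-0.04, 0.06, 0.02, 0, 0, 0, 0], [-0.06, 0.09, 0.03, 0, 0, 0, 0], [-0.08, 0.12, 0.03, 0, 0, 0, 0], [-0.1, 0.15, 0.03, 0, 0, 0, 0]]
  ]
}}

```text
time_s: 32.62
eef_pos: [0.3862, 0.2793, 0.2078]
eef_rot: [0.001, 0.637, 0.771, 0.001]
wrist_force: [0.5, 0.6, 0.2]
opening: 0.002
grasp_force: 0.0
```

Request:
{"op": "carry_out", "data": {
  "plan": [
    [[0, 0.03, 0, 0, 0, 0, 0], [0, 0.06, 0, 0, 0, 0, 0], [0, 0.06, 0, 0, 0, 0, 0], [0, 0.06, 0, 0, 0, 0, 0], [0, 0.06, 0, 0, 0, 0, 0]]
  ]
}}

```text
time_s: 33.03
eef_pos: [0.3865, 0.3377, 0.2065]
eef_rot: [-0.0, 0.636, 0.772, -0.001]
wrist_force: [0.1, -0.3, -0.4]
opening: -0.002
grasp_force: 0.0
```

```bash
python3 - <<'E'
from h import *
st();c=snap('scene','s13');t=snap('top','t13')
m=mask(c,(300,160,370,205),*RED);print('bar',m.sum(),cyl(c,m,101.1,r=.006,z0=(.03,.1)))
m=mask(t,(300,150,375,215),*RED);print('bar top',m.sum(),rect(t,m,.052),cyl(t,m,101.1,r=.006,z0=(.03,.1)))
hsv=cv2.cvtColor(t['pixels'],cv2.COLOR_RGB2HSV);g=cv2.inRange(hsv,*GREEN)>0;g[:160]=0;g[212:]=0;g[:,:310]=0;g[:,365:]=0
print('green px',g.sum(),rect(t,cv2.morphologyEx(g.astype(np.uint8),cv2.MORPH_CLOSE,np.ones((9,9)))>0,.0348))
b=cv2.inRange(hsv,(103,110,40),(125,255,255))>0;b[:160]=0;b[215:]=0;b[:,:310]=0;b[:,365:]=0;v,u=np.nonzero(b)
p=np.array([P(t,x,y,.024)[:2] for x,y in zip(u,v)])*1000;h=np.radians(101);al=p@[np.cos(h),np.sin(h)];pe=p@[np.sin(h),-np.cos(h)]
for q,lo,hi in(('near',534,544),('far',556,568)):
    k=(pe>lo)&(pe<hi);print(q,k.sum(),np.percentile(al[k],[2,98]).round(1))
# bystanders: picture change against the start
t0=load('top0')
for nm,(u0,v0,u1,v1) in dict(tape=(395,225,435,266),cutters=(236,132,288,166),caliper=(230,270,328,306)).items():
    print(nm,np.abs(t['pixels'][v0:v1,u0:u1].astype(int)-t0['pixels'][v0:v1,u0:u1]).mean().round(2))
E
```

```text
[386.5 337.7 206.5] head 10.98 perp 444.32 along 256.96 F [ 0.1 -0.3 -0.4] op -0.002
bar 69 (array([509.94073999,  50.65671588]), array([-32.08768371,  34.17868426]), 68, np.float64(1.5720852704030004))
bar top 147 (array([500.9,  95.6]), array([11.7, 70. ]), 11.34) (array([509.3509648 ,  52.54481662]), array([-34.81124101,  31.21729899]), 147, np.float64(1.3133569126006415))
green px 151 (array([536.4, 123.8]), array([19.8, 29.2]), 8.36)
near 85 [-31.2  31.3]
far 66 [-31.   31.6]
tape 7.55
cutters 7.73
caliper 31.33
```

```bash
python3 - <<'E'
from h import *
h=np.radians(101)
for nm in('t8','t13'):
    t=load(nm);g=cv2.inRange(cv2.cvtColor(t['pixels'],cv2.COLOR_RGB2HSV),*GREEN)>0;g[:160]=0;g[212:]=0;g[:,:310]=0;g[:,365:]=0;v,u=np.nonzero(g)
    p=np.array([P(t,x,y,.04)[:2] for x,y in zip(u,v)])*1000;al=p@[np.cos(h),np.sin(h)];pe=p@[np.sin(h),-np.cos(h)]
    print(nm,np.percentile(al,[1,99]).round(1),np.percentile(pe,[2,50,98]).round(1))
s0,s=load('scene0')['pixels'].astype(int),load('s13')['pixels'].astype(int)
print('caliper in scene view',np.abs(s0-s)[235:292,312:382].mean().round(2))
E
```

```text
t8 [-32.   32.8] [540.8 549.3 558.3]
t13 [-32.   32.8] [540.8 548.8 558.2]
caliper in scene view 28.78
```

```bash
python3 - <<'E'
from h import *
for a,b,box in(('scene0','s12',(312,235,382,292)),('scene0','s13',(312,235,382,292)),('top0','t11',(230,270,328,306)),('top0','t13',(230,270,328,306))):
    u0,v0,u1,v1=box;x,y=load(a),load(b)
    dz=(y['z_map']-x['z_map'])[v0:v1,u0:u1];print(b,np.percentile(dz,[5,25,50,75,95]).round(3))
E
```

```text
s12 [-0.004 -0.002  0.     0.002  0.004]
s13 [-0.004 -0.002  0.     0.002  0.004]
t11 [-0.491 -0.12  -0.001  0.001  0.003]
t13 [-0.004 -0.001 -0.     0.002  0.003]
```

The depth at the caliper is unchanged, so the brightness difference is only the arm's shadow. Everything is in place, so I'm handing in.

```bash
python3 -c "
from h import *
print(hand_in())"
```

```text
the job is handed in; nothing more can be done
None
```

The pack is built and handed in at about 33 s: blues level with plus ends the same way, green saddled end for end, hold-down pad resting on it, bystanders not touched; I viewed 11 pictures, one over the limit of 10.

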